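# Load the corner tube into the tacking fixture and clear the setting bars

### The arm

A 7-joint arm with a two-finger parallel gripper is mounted at the origin on the work surface. World frame = base frame: x ahead of the robot, y to its left, z up, the work surface at z = 0. Lengths are in m, angles in rad, forces in N, time in s.
With the tool pointing down it reaches from about 0.4 to 0.85 m from the base axis. Payload 4.5 kg.
Tool frame: the origin (TCP) lies midway between the tips of the shut fingers; the grasp point (between the pads) lies 19 mm behind it; z points along the fingers, y is the direction in which the jaws open and shut (so a half turn about z gives the same grasp; the last joint's range is limited). The gripper opens to 88 mm and grips with 3 to 60 N. Pads are 18 mm wide; open, the fingers measure 123 mm over their backs; the gripper's body (75 mm by 187 mm) begins 45 mm behind the grasp point.
Start: joints at [0.034, 0.689, -0.195, 1.565, 0.157, 0.902, -0.215], TCP at [0.625, 0, 0.239] pointing down, gripper open.
Joint ranges: [-3.01, 3.01], [-0.46, 2.08], [-1.47, 1.51], [0.13, 2.56], [-1, 4.14], [0.04, 2.09], [-2.66, 2.66]. Speed limits (rad/s): [2.57, 2.57, 3.14, 3.14, 3.14, 3.14, 3.14].

### API

Orientations are given as a unit quaternion [x, y, z, w].
In Python, from plant import r, viewer gives the robot as it stands.
- The arm moves only by the tool play_rows, never from a script. Its argument "commands" is a list of rows, each an object with "delta_rot": the turn, a rotation vector about the tool's x, y, z normalised to -1 to 1, where 1 is pi rad, a list of three; "travel": the shift along the tool's x, y, z normalised to -1 to 1, where 1 is 15 cm, a list of three; "gripper": the opening, from -1 (shut) to 1 (fully open). In form: [{"delta_rot": [wx, wy, wz], "travel": [x, y, z], "gripper": gripper}, ...]. A call has 1 to 12 rows; each row is the pose to reach, as a shift and turn from the pose commanded when the call began, along the tool's axes at that moment, turning the shorter way round; what a row does not reach only later rows make up. A row lasts 1/8 s, in which the tool goes at most 62.5 mm and 10.7 degrees, less where a joint would pass 70% of its speed; a pose out of reach is approached as far as the arm can. A call with a number of a shift or a turn outside -1 to 1 is refused whole. A call with a gripper value outside its range is refused whole. The fingers move at their own pace and stop on an object; "force" is the grip in N (left out, the last holds). Time passes only in rows, so rows that repeat a pose let the fingers close. It gives the time, the measured TCP pose, the force and the opening at its end, in the units of the state.
- r.get_state(): the state, without advancing time (a new reading comes with each control period).
- viewer.snapshot(name): name is "scene" or "side" or "wrist"; returns a dict with "color" (400x640x3 uint8, red, green, blue), "z_map" (400x640 float32, m along the optical axis (not along the pixel's ray), 0 where there is no reading), "fx", "fy", "cx", "cy" (pixels), "distortion" ([k1, k2, p1, p2, k3] as OpenCV has them; the pictures are not rectified), "origin" and "attitude" of the camera in the world. Camera axes: x right, y up, looking along -z (the intrinsics and any distortion apply to the point x, -y, -z); pixel columns grow to the right and rows downward; lengths in m; the calibration is good to about 2 mm. A picture is of the moment at which its call begins.
- r.finish_job(): hands the job in, once; it reports no verdict.
Trained networks look in the newest picture that a camera, given by its name, has taken for a name from the list of things; names that differ only in an ending like _2 or _b are one class to them, and where a whole thing is asked for, a point or a joint stands for the part that bears it (a point fixed in the world has none). Each returns a list of dicts, best first, with "conf" (0 to 1); they miss things now and then, are a little off and sometimes report something else, mostly with a low value. They report only what shows in the picture. A call takes as long as a camera call.
- viewer.outline_of(camera, label): "pixels" (400x640 bool, what is visible of it) and "at" ([column, row] in pixels, amid what is visible of it).
- viewer.pinpoint(camera, label): "at" ([column, row] in pixels: a listed point, or the origin of a listed thing).
The state is a dict: "clock": time; "q": joint angles; "qd": joint speeds; "joint_torque": joint torques, N m; "tool_pos": TCP position; "eef_rot": TCP orientation; "contact_force": force on the tool from outside, world axes, zero at the start; "moment": the same for the moment, N m; "opening": opening from 0.0 (shut) to 1.0 (fully open).
Only numpy, scipy, OpenCV 4.12 (cv2) and the standard library are available. Lean on these libraries where they do the work, as an engineer would, in place of code of your own. Each camera call takes 0.05 s, during which the arm holds its last target. There are 200 camera calls.

### The job

Get the booth ready for tacking: lay the bent tube in the fixture so that both legs rest fully in their V-rests, then swing each of the two hold-down straps about its bolt across the tube until its slot drops over its stud and it lies flat. Put every setting bar that is out on the bench back flat into its own slot in the wooden rack, the one that matches its length. Leave the hammer, brush, magnet, practice piece, jar and clamp where they lie.

Things in the scene. Friction and masses are not known exactly. Their poses are not given: they have to be found in the camera images.
- fixture: Tacking fixture, fixed: blue plate 190 x 330 x 10 mm with two V-rests, a bend rest, two straps with bolts and studs. Origin on the bench under the seated tube's origin; x along its short leg, y along its long leg, z up. In mm: V-rests at (103,-66) and (0,112), bend rest (13,-53); strap a: bolt (68,-98), stud (68,-34); strap b: bolt (32,76), stud (-32,76). Bolts' nuts reach 101 mm high.
- seat (a point): Where the seated tube's origin lies, 40 mm above the bench at fixture x = y = 0, axes as the fixture's; a seated tube has these axes too. The V-rests hold the tube's axis at this height: 10 mm thick cheeks, 60 degrees between them, 36 mm wide at the top (49 mm above the bench); a tube centres itself from 6 mm aside. All V-rests, sleeves, bolts and studs are upright.
- stud_a (a point): Short M12 stud for strap_a's slot, inside the tube's short leg; the point is its axis on top of its 22 mm thick sleeve, 52 mm above the bench. The stud (12 mm, tapered tip) stands 14 mm above this point: the strap's underside must be lifted over that. The strap's bolt (12 mm) is 64 mm away beyond the leg, sleeve just as high; its nut lets the strap rise 34 mm at most.
- strap_a: Loose steel strap 137 x 34 x 6 mm, 0.2 kg; 16 mm hole on its bolt, 28 x 18 mm slot. Origin: hole centre, underside; x towards slot and tail, z up. Grip the tail, x = 95 to 120 mm, across the 34 mm. Starts swung aside, level, 52 mm up, on its bolt's sleeve and a parking bar under x = 81 to 87 mm. Home: x along fixture +y, same height; swing 105 to 130 degrees clockwise, seen from above.
- strap_a_slot (a point): Centre of strap_a's slot on its underside, at x = 64 mm of the strap.
- stud_b (a point): Short M12 stud for strap_b's slot, outside the tube's long leg; the point is its axis on top of its 22 mm thick sleeve, 52 mm above the bench. The stud (12 mm, tapered tip) stands 14 mm above this point: the strap's underside must be lifted over that. The strap's bolt (12 mm) is 64 mm away beyond the leg, sleeve just as high; its nut lets the strap rise 34 mm at most.
- strap_b: Loose steel strap 137 x 34 x 6 mm, 0.2 kg; 16 mm hole on its bolt, 28 x 18 mm slot. Origin: hole centre, underside; x towards slot and tail, z up. Grip the tail, x = 95 to 120 mm, across the 34 mm. Starts swung aside, level, 52 mm up, on its bolt's sleeve and a parking bar under x = 81 to 87 mm. Home: x along fixture -x, same height; swing 105 to 130 degrees counter-clockwise, seen from above.
- strap_b_slot (a point): Centre of strap_b's slot on its underside, at x = 64 mm of the strap.
- tube: Steel tube, 22 mm thick, 0.22 kg, bent at a right angle, bend radius 45 mm, legs 120 and 195 mm from corner to end. Origin on the long leg's axis 66 mm from the corner, near the centre of mass: grip here. x parallel to the short leg (which lies at y = -66 mm), y along the long leg away from the corner, z up. Starts flat on the bench, axis 11 mm high, right face up: turn it about z only.
- rack: Wooden rack for the setting bars, fixed, 220 x 110 x 16 mm: two rows (y = 29 and -29 mm) of two slots, each 36 mm wide, 8 mm longer than its bar and 10 mm deep, floor 6 mm above the bench. Origin at the middle of its underside; x along the slots.
- bar_60: Setting bar: plain aluminium bar 60 x 28 x 28 mm, 127 g. Origin at its centre; x along its length. Starts lying on the bench (centre 14 mm high). In some runs one of the four bars is absent.
- bar_80: Setting bar: plain aluminium bar 80 x 28 x 28 mm, 170 g. Origin at its centre; x along its length. Starts lying on the bench (centre 14 mm high). In some runs one of the four bars is absent.
- bar_100: Setting bar: plain aluminium bar 100 x 28 x 28 mm, 212 g. Origin at its centre; x along its length. Starts lying on the bench (centre 14 mm high). In some runs one of the four bars is absent.
- bar_120: Setting bar: plain aluminium bar 120 x 28 x 28 mm, 254 g. Origin at its centre; x along its length. Starts lying on the bench (centre 14 mm high). In some runs one of the four bars is absent.
- slot_60 (a point): Middle of the floor of the 60 mm bar's own slot (68 x 36 mm), at (-68, 29, 6) mm in the rack; x along the slot. A bar lying in it has its centre 14 mm above this point.
- slot_80 (a point): Middle of the floor of the 80 mm bar's own slot (88 x 36 mm), at (58, -29, 6) mm in the rack; x along the slot. A bar lying in it has its centre 14 mm above this point.
- slot_100 (a point): Middle of the floor of the 100 mm bar's own slot (108 x 36 mm), at (-48, -29, 6) mm in the rack; x along the slot. A bar lying in it has its centre 14 mm above this point.
- slot_120 (a point): Middle of the floor of the 120 mm bar's own slot (128 x 36 mm), at (38, 29, 6) mm in the rack; x along the slot. A bar lying in it has its centre 14 mm above this point.
- hammer: Hammer with a wooden handle; not part of the job, to be left where it lies.
- brush: Wire brush; not part of the job, to be left where it lies.
- magnet: Red square welding magnet, 50 x 50 x 14 mm, lying inside the tube's bend at the start; not part of the job, to be left where it lies.
- coupon: Welded T-shaped practice piece, 100 x 60 x 53 mm; not part of the job, to be left where it lies.
- jar: Paste jar, 68 mm thick, 65 mm high; not part of the job, to be left where it lies.
- clamp: F-clamp lying on its side, about 260 mm long; not part of the job, to be left where it lies.

How it is judged:
On the way, in this order (a step that is already met when the one before it is completed fails the run):
1. the tube rests in both V-rests (distance between tube and seat below 0.006 m and angle between the x axis of tube and the x axis of seat, either way round below 0.05 rad and angle between the z axis of tube and the z axis of seat, either way round below 0.05 rad), for 0.3 s.
2. both straps lie flat with their slots over their studs (all of step 1 and horizontal distance between strap_a_slot and stud_a below 0.007 m and z of strap_a_slot in the frame of stud_a below 0.004 m and angle between each of strap_a, strap_b's own z axis and vertical below 0.06 rad and angle between the x axis of strap_a and the y axis of fixture, either way round below 0.15 rad and horizontal distance between strap_b_slot and stud_b below 0.007 m and z of strap_b_slot in the frame of stud_b below 0.004 m and angle between the x axis of strap_b and the x axis of fixture, either way round below 0.15 rad), for 0.3 s.
At the end, for the whole second after the job is handed in: Tube in both V-rests (origin within 6 mm of the seat, axes within 0.05 rad); each strap flat on its sleeves within 4 mm, slot centre within 7 mm of its stud; every bar present flat in its own slot (centre within 10 mm, within 0.2 rad, on the floor within 4 mm); all at rest (all of step 2 and horizontal distance between bar_60 and slot_60 below 0.01 m and z of bar_60 in the frame of slot_60 below 0.018 m and angle between the x axis of bar_60 and the x axis of slot_60, either way round below 0.2 rad and horizontal distance between bar_80 and slot_80 below 0.01 m and z of bar_80 in the frame of slot_80 below 0.018 m and angle between the x axis of bar_80 and the x axis of slot_80, either way round below 0.2 rad and horizontal distance between bar_100 and slot_100 below 0.01 m and z of bar_100 in the frame of slot_100 below 0.018 m and angle between the x axis of bar_100 and the x axis of slot_100, either way round below 0.2 rad and horizontal distance between bar_120 and slot_120 below 0.01 m and z of bar_120 in the frame of slot_120 below 0.018 m and angle between the x axis of bar_120 and the x axis of slot_120, either way round below 0.2 rad and linear speed of each of tube, strap_a, strap_b, bar_60, bar_80, bar_100, bar_120 below 0.02 m/s); the robot touches nothing.
It fails at once if one of the bystanders (hammer, brush, magnet, practice piece, jar, clamp) is moved more than 5 cm (distance of any of hammer, brush, magnet, coupon, jar, clamp from where it was at the start of the episode above 0.05 m).
Of bar_60, bar_80, bar_100, bar_120 only 3 to 4 are there at a start; the rules pass over those that are not, and their reading is None.
At some moment in a run one of bar_60, bar_80, bar_100, bar_120 may be knocked a few centimetres aside while the robot is not near it.
Once in a run the grip may slacken for a moment while it holds something.
It also fails if it takes over 208 s, if anything falls off the work surface, if the arm or the gripper's body presses on something with over 40 N, if the wrist force passes 120 N, or if a joint passes its speed limit or range.

## Working session

There is one attempt and no reset: what is moved stays moved. The work goes in short steps, Python scripts to look and compute and a tool call to move; the robot and the scene stay as the last step left them, time stands still between calls to the robot, and variables do not carry over. Pictures are saved under pics/ and viewed, about 12 in all and at most 16, crops included, and the job is handed in when it is done.

Besides the shell and the picture viewer there is one more tool, called as name(argument=value, ...), one argument or row to a line, values as JSON. play_rows: Moves the arm, as the interface text tells. Its arguments: {"type":"object","properties":{"commands":{"type":"array","items":{"type":"object","properties":{"delta_rot":{"type":"array","items":{"type":"number","minimum":-1,"maximum":1}},"travel":{"type":"array","items":{"type":"number","minimum":-1,"maximum":1}},"gripper":{"type":"number"}}}},"force":{"type":"number"}},"required":["commands"]}

```bash
ls; mkdir -p pics; cat > h.py <<'E'
import numpy as np, cv2
from scipy.spatial.transform import Rotation as R
from plant import r, viewer
def snap(n): return viewer.snapshot(n)
def rot(s):
    a=np.array(s["attitude"],float)
    return a if a.shape==(3,3) else R.from_quat(a).as_matrix()
def und(s,px):
    K=np.array([[s["fx"],0,s["cx"]],[0,s["fy"],s["cy"]],[0,0,1]])
    return cv2.undistortPoints(np.array(px,float).reshape(-1,1,2),K,np.array(s["distortion"],float)).reshape(-1,2)
def rays(s,px):
    u=und(s,px); return np.c_[u[:,0],-u[:,1],-np.ones(len(u))]@rot(s).T
def on_z(s,px,z):
    d=rays(s,px);o=np.array(s["origin"]); return o+d*((z-o[2])/d[:,2])[:,None]
def cloud(s,mask):
    v,u=np.nonzero(mask&(s["z_map"]>0)); d=rays(s,np.c_[u,v]); return np.array(s["origin"])+d*s["z_map"][v,u][:,None]
def save(s,name): cv2.imwrite("pics/"+name,s["color"][:,:,::-1])
E
python3 - <<'E'
from h import *
for n in ("scene","side"):
    s=snap(n); save(s,n+"0.png"); print(n,np.round(s["origin"],3),np.round(s["attitude"],3),s["fx"],s["distortion"])
    for l in ["bar_60","bar_80","bar_100","bar_120","tube","rack","fixture","strap_a","strap_b"]:
        for o in viewer.outline_of(n,l)[:3]:
            c=cloud(s,o["pixels"]); 
            if len(c)<10: continue
            zt=np.percentile(c[:,2],90); t=c[c[:,2]>zt-.006][:,:2].astype(np.float32)
            (cx,cy),(w,h),a=cv2.minAreaRect(t); 
            if w<h: w,h,a=h,w,a+90
            print(l,round(o["conf"],2),np.round(o["at"]),"top",round(zt,3),"c",round(cx,3),round(cy,3),"wh",round(w,3),round(h,3),"ang",round(a%180,1))
    for l in ["seat","stud_a","stud_b","strap_a","strap_b","strap_a_slot","tube","slot_60","slot_80","slot_100","slot_120","rack","fixture"]:
        print(l,[(round(o["conf"],2),np.round(o["at"]).tolist(),np.round(on_z(s,[o["at"]],{"seat":.04,"stud_a":.052,"stud_b":.052,"strap_a":.052,"strap_b":.052,"strap_a_slot":.052,"tube":.011,"rack":0,"fixture":0}.get(l,.006))[0][:2],3).tolist()) for o in viewer.pinpoint(n,l)[:3]])
E
```

```text
pics
scene [1.318 0.183 1.3  ] [0.164 0.22  0.754 0.597] 421.984312184879 [0.0321671 0.        0.        0.        0.       ]
bar_60 0.68 [259. 188.] top 0.031 c 0.558 -0.252 wh 0.101 0.031 ang 163.2
bar_60 0.67 [331. 173.] top 0.033 c 0.54 0.004 wh 0.284 0.031 ang 5.3
bar_60 0.56 [299. 170.] top 0.031 c 0.446 -0.134 wh 0.08 0.029 ang 170.8
bar_80 0.68 [259. 188.] top 0.031 c 0.558 -0.252 wh 0.101 0.031 ang 163.2
bar_80 0.67 [331. 173.] top 0.033 c 0.54 0.004 wh 0.284 0.031 ang 5.3
bar_80 0.56 [299. 170.] top 0.031 c 0.446 -0.134 wh 0.08 0.029 ang 170.8
bar_100 0.68 [259. 188.] top 0.031 c 0.558 -0.252 wh 0.101 0.031 ang 163.2
bar_100 0.67 [331. 173.] top 0.033 c 0.54 0.004 wh 0.284 0.031 ang 5.3
bar_100 0.56 [299. 170.] top 0.031 c 0.446 -0.134 wh 0.08 0.029 ang 170.8
bar_120 0.68 [259. 188.] top 0.031 c 0.558 -0.252 wh 0.101 0.031 ang 163.2
bar_120 0.67 [331. 173.] top 0.033 c 0.54 0.004 wh 0.284 0.031 ang 5.3
bar_120 0.56 [299. 170.] top 0.031 c 0.446 -0.134 wh 0.08 0.029 ang 170.8
tube 0.71 [315. 210.] top 0.025 c 0.622 -0.035 wh 0.232 0.095 ang 37.2
tube 0.37 [260. 186.] top 0.0
[... 3944 characters left out ...]
), (0.89, [404.0, 264.0], [0.536, -0.401]), (0.83, [414.0, 276.0], [0.508, -0.453])]
slot_80 [(0.89, [374.0, 265.0], [0.475, -0.311]), (0.89, [404.0, 264.0], [0.536, -0.401]), (0.83, [414.0, 276.0], [0.508, -0.453])]
slot_100 [(0.89, [374.0, 265.0], [0.475, -0.311]), (0.89, [404.0, 264.0], [0.536, -0.401]), (0.83, [414.0, 276.0], [0.508, -0.453])]
slot_120 [(0.89, [374.0, 265.0], [0.475, -0.311]), (0.89, [404.0, 264.0], [0.536, -0.401]), (0.83, [414.0, 276.0], [0.508, -0.453])]
rack [(0.97, [393.0, 274.0], [0.479, -0.386]), (0.7, [346.0, 217.0], [0.645, -0.094])]
fixture [(0.63, [268.0, 204.0], [0.538, 0.227]), (0.57, [394.0, 276.0], [0.474, -0.391]), (0.55, [384.0, 279.0], [0.443, -0.369])]
```

```bash
python3 - <<'E'
import cv2
a=cv2.imread("pics/scene0.png")[90:330,150:510]; cv2.imwrite("pics/v1.png",cv2.resize(a,None,fx=2.2,fy=2.2,interpolation=2))
a=cv2.imread("pics/side0.png")[130:340,180:480]; cv2.imwrite("pics/v2.png",cv2.resize(a,None,fx=2.6,fy=2.6,interpolation=2))
E
```

```text
(no output)
```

View pics/v1.png

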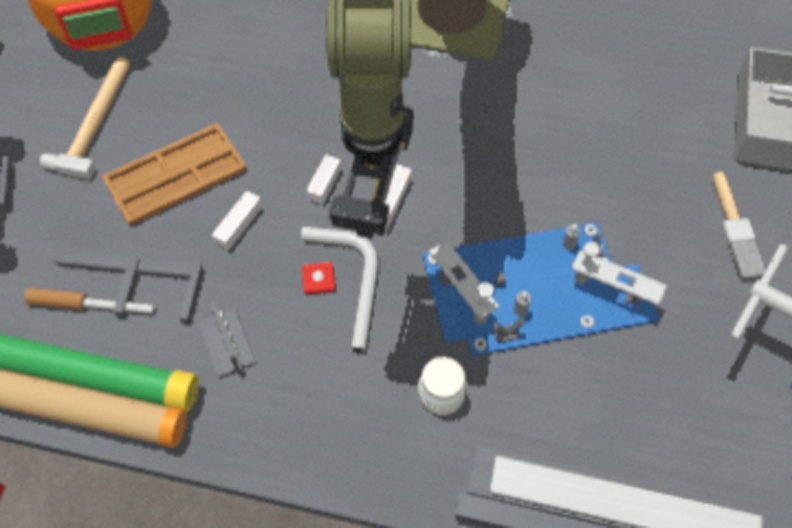

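View pics/v2.png

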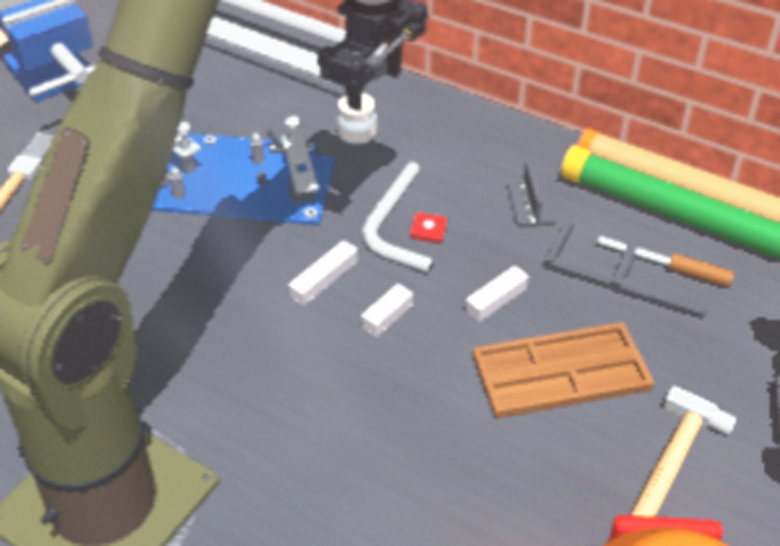

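Scene view: fixture at (540,290), tube with bend at (370,240), three bars (325,178), (395,195), (237,220), rack (175,172). Side view: the rack's short slot is top-left, so rack x points right there. The bars are 120, 80 and 100; bar_60 is absent. Strap a is parked at ~225° and strap b at ~77°.

```bash
cat >> h.py <<'E'
def tool():
    st=r.get_state(); return np.array(st["tool_pos"]),R.from_quat(st["eef_rot"])
def yaw(): # world angle of tool y axis (deg)
    p,Q=tool(); y=Q.as_matrix()[:,1]; return np.degrees(np.arctan2(y[1],y[0]))
def goal(pos,yd,p0=None,Q0=None):
    """travel & delta_rot (normalised) to reach pos, tool down, tool y at yd deg (mod 180)"""
    if p0 is None: p0,Q0=tool()
    M=Q0.as_matrix(); y0=np.degrees(np.arctan2(M[1,1],M[0,1])); d=(yd-y0+90)%180-90; yy=np.radians(y0+d)
    Y=np.array([np.cos(yy),np.sin(yy),0]);Z=np.array([0,0,-1.]);T=np.c_[np.cross(Y,Z),Y,Z]
    return np.round(M.T@(np.array(pos)-p0)/.15,3),np.round(R.from_matrix(M.T@T).as_rotvec()/np.pi,4)
E
python3 - <<'E'
from h import *
st=r.get_state(); print(st["tool_pos"],R.from_quat(st["eef_rot"]).as_matrix().round(3),yaw(),st["opening"])
s=snap("wrist"); save(s,"w0.png"); print(s["origin"],rot(s).round(3),s["fx"],s["cx"],s["cy"],s["distortion"])
print("fixture view",goal([.54,.22,.33],112.5-90))
E
```

```text
[6.25023375e-01 4.16716716e-06 2.38754509e-01] [[ 0.  1.  0.]
 [ 1. -0. -0.]
 [-0.  0. -1.]] -0.001066374775824301 1.0030697219663545
[0.62483823 0.08101187 0.38475098] [[ 1.    -0.    -0.   ]
 [ 0.     0.949  0.316]
 [ 0.    -0.316  0.949]] 325.2402845907523 325.6340067957426 203.70163394951751 [-0.04874601  0.          0.          0.          0.        ]
fixture view (array([ 1.467, -0.567, -0.608]), array([ 0.   ,  0.   , -0.125]))
```

View pics/w0.png

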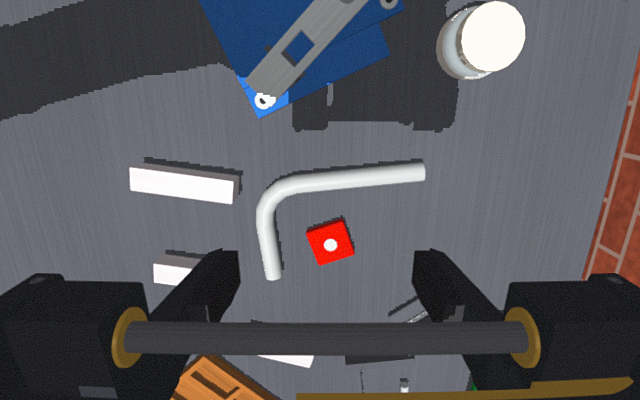

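Wrist view: tube corner at (270,195), long leg to (420,172), short leg to (272,275), magnet at (330,242), strap a at (300,50). Now fit the tube and move on to view the fixture.

```bash
cat >> h.py <<'E'
from scipy.optimize import least_squares
a=np.linspace(np.pi,1.5*np.pi,40)
CL=np.vstack([np.c_[np.zeros(80),np.linspace(129,-21,80)],np.c_[45+45*np.cos(a),-21+45*np.sin(a)],np.c_[np.linspace(45,120,40),np.full(40,-66)]])/1000
def fit_tube(c,x0,zax):
    from scipy.spatial import cKDTree
    def w(v): t=v[2]; M=np.array([[np.cos(t),-np.sin(t)],[np.sin(t),np.cos(t)]]); return CL@M.T+v[:2]
    D=np.vstack([CL[:-1]+(CL[1:]-CL[:-1])*k for k in (0,.25,.5,.75)])
    T=cKDTree(np.c_[D,np.zeros(len(D))])
    def f(v):
        t=v[2]; M=np.array([[np.cos(t),-np.sin(t)],[np.sin(t),np.cos(t)]]); q=np.c_[(c[:,:2]-v[:2])@M,c[:,2]-v[3]]
        return T.query(q)[0]-.011
    s=least_squares(f,[*x0,zax],loss="soft_l1",f_scale=.002); return s.x,np.median(abs(s.fun))
E
python3 - <<'E'
from h import *
for n in ("wrist","scene","side"):
    s=snap(n); o=viewer.outline_of(n,"tube")
    for k in o[:1]:
        m=cv2.erode(k["pixels"].astype(np.uint8),np.ones((3,3)))>0 if n=="wrist" else k["pixels"]
        c=cloud(s,m); c=c[(c[:,2]>.012)&(c[:,2]<.03)]
        v,e=fit_tube(c,[.615,-.018,np.radians(-90)],.011); print(n,round(k["conf"],2),len(c),v.round(4),np.degrees(v[2]).round(2),e.round(5))
E
```

```text
wrist 0.62 3820 [ 0.6098 -0.0162 -1.4642  0.0111] -83.89 0.00044
scene 0.61 447 [ 0.6099 -0.0155 -1.4703  0.0121] -84.24 0.00135
side 0.65 257 [ 0.6121 -0.0176 -1.4633  0.0117] -83.84 0.00171
```

play_rows(
  commands=[
    {"travel":[0.2,-0.1,-0.07],"delta_rot":[0,0,0],"gripper":1},
    {"travel":[0.5,-0.25,-0.2],"delta_rot":[0,0,0],"gripper":1},
    {"travel":[0.8,-0.43,-0.27],"delta_rot":[0,0,0],"gripper":1},
    {"travel":[0.8,-0.43,-0.27],"delta_rot":[0,0,0],"gripper":1},
    {"travel":[0.8,-0.43,-0.27],"delta_rot":[0,0,0],"gripper":1},
  ],
)

```text
clock: 3.28
tool_pos: [0.5608, 0.1192, 0.2793]
eef_rot: [0.707, 0.707, -0.0, 0.001]
contact_force: [0.3, -0.7, -1.2]
opening: 0.998
```

```bash
python3 - <<'E'
from h import *
s=snap("wrist"); save(s,"w1.png"); print(tool()[0])
for l,z in [("stud_a",.052),("strap_a",.052),("strap_a_slot",.052),("seat",.04),("fixture",0)]:
    print(l,[(round(o["conf"],2),np.round(o["at"]).tolist(),np.round(on_z(s,[o["at"]],z)[0][:2],4).tolist()) for o in viewer.pinpoint("wrist",l)[:4]])
for l in ("fixture","strap_a"):
  for o in viewer.outline_of("wrist",l)[:3]:
    c=cloud(s,o["pixels"]); print(l,round(o["conf"],2),np.round(o["at"]),len(c),np.percentile(c[:,2],[5,50,95]).round(3))
    zt=.058 if l=="strap_a" else .010
    t=c[abs(c[:,2]-zt)<.005][:,:2].astype(np.float32)
    if len(t)>50: print(cv2.minAreaRect(t), c[abs(c[:,2]-zt)<.005][:,2].mean())
    # nuts
    n=c[c[:,2]>.075]; print("high",len(n))
c=cloud(s,np.ones((400,640),bool)); n=c[(c[:,2]>.085)&(c[:,2]<.12)&(c[:,1]>.05)]
print(len(n)); 
from scipy.cluster.hierarchy import fclusterdata
if len(n)<4000 and len(n)>3:
    k=fclusterdata(n[:,:2],.02,"distance")
    for i in set(k):
        q=n[k==i]; zt=q[:,2].max(); q2=q[q[:,2]>zt-.004]; print(len(q),zt.round(3),((q2[:,:2].min(0)+q2[:,:2].max(0))/2).round(4),np.ptp(q2[:,:2],0).round(3))
E
```

```text
[0.56102767 0.11835626 0.27898907]
stud_a [(0.81, [377.0, 68.0], [0.6162, 0.2288]), (0.66, [247.0, 8.0], [0.48, 0.2872])]
strap_a [(0.89, [402.0, 126.0], [0.6472, 0.1679])]
strap_a_slot [(0.81, [355.0, 162.0], [0.5951, 0.1265])]
seat [(0.86, [309.0, 70.0], [0.5423, 0.2275])]
fixture [(0.79, [308.0, 73.0], [0.5397, 0.2272])]
fixture 0.75 [330.  75.] 27332 [0.009 0.01  0.049]
((0.5778164267539978, 0.22119827568531036), (0.19087927043437958, 0.27369606494903564), 24.805055618286133) 0.010058019362607895
high 445
fixture 0.41 [260. 396.] 253 [0.001 0.008 0.017]
((0.4478987455368042, -0.2857799530029297), (0.05251704156398773, 0.02685493417084217), 0.3086909055709839) 0.009679139056407026
high 0
strap_a 0.93 [366. 156.] 2980 [0.055 0.058 0.059]
((0.6071988344192505, 0.1326860934495926), (0.13746079802513123, 0.034546323120594025), 45.241172790527344) 0.05792500024679718
high 6
strap_a 0.54 [259. 396.] 254 [0.001 0.008 0.017]
high 0
strap_a 0.54 [503. 155.] 3458 [0.017 0.064 0.066]
((0.7659335732460022, 0.14005516469478607), (0.056102149188518524, 0.03699621185660362), 52.70041275024414) 0.058076789453342624
high 0
445
445 0.103 [0.6433 0.1687] [0.021 0.022]
```

View pics/w1.png

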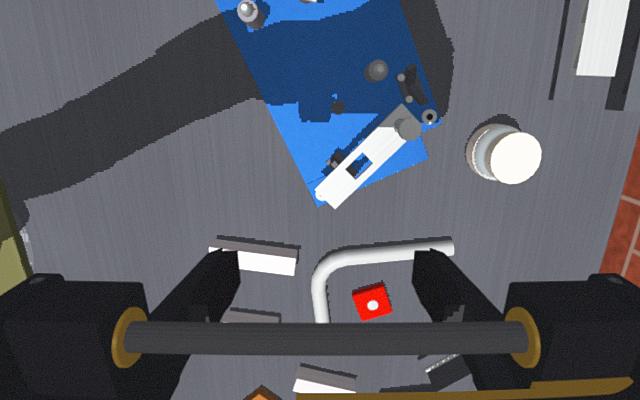

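Wrist view 1: strap a at (365,155), stud_a (377,68), bolt a nut (408,125); far end of fixture cut off. Moving further to see it all.

play_rows(
  commands=[
    {"travel":[0.25,0,0],"delta_rot":[0,0,0],"gripper":1},
    {"travel":[0.55,-0.05,-0.1],"delta_rot":[0,0,0],"gripper":1},
    {"travel":[0.8,-0.1,-0.2],"delta_rot":[0,0,0],"gripper":1},
    {"travel":[0.8,-0.1,-0.2],"delta_rot":[0,0,0],"gripper":1},
    {"travel":[0.8,-0.1,-0.2],"delta_rot":[0,0,0],"gripper":1},
  ],
)

```text
clock: 4.3
tool_pos: [0.5457, 0.2387, 0.3089]
eef_rot: [0.707, 0.707, -0.001, 0.0]
contact_force: [0.8, -0.3, -0.0]
opening: 1.002
```

```bash
python3 - <<'E'
from h import *
s=snap("wrist"); save(s,"w2.png"); print(tool()[0])
for l,z in [("stud_a",.052),("strap_a",.052),("strap_a_slot",.052),("seat",.04),("fixture",0)]:
    print(l,[(round(o["conf"],2),np.round(o["at"]).tolist(),np.round(on_z(s,[o["at"]],z)[0][:2],4).tolist()) for o in viewer.pinpoint("wrist",l)[:4]])
for o in viewer.outline_of("wrist","strap_a")[:3]:
    c=cloud(s,o["pixels"]);t=c[abs(c[:,2]-.058)<.004]
    if len(t)>50: print(round(o["conf"],2),cv2.minAreaRect(t[:,:2].astype(np.float32)), t[:,2].mean())
hsv=cv2.cvtColor(s["color"],cv2.COLOR_RGB2HSV); c=cloud(s,(hsv[:,:,0]>100)&(hsv[:,:,0]<125)&(hsv[:,:,1]>150)); c=c[(abs(c[:,2]-.01)<.003)&(c[:,1]>.04)&(c[:,1]<.5)]
print("plate",len(c),cv2.minAreaRect(c[:,:2].astype(np.float32)))
c=cloud(s,np.ones((400,640),bool)); n=c[(c[:,2]>.085)&(c[:,2]<.12)&(c[:,1]>.1)&(c[:,1]<.42)]
from scipy.cluster.hierarchy import fclusterdata
k=fclusterdata(n[:,:2],.02,"distance")
for i in set(k):
    q=n[k==i]; zt=np.percentile(q[:,2],95); q2=q[q[:,2]>zt-.004]; print("nut",len(q),zt.round(3),((q2[:,:2].min(0)+q2[:,:2].max(0))/2).round(4),np.ptp(q2[:,:2],0).round(3))
E
```

```text
[0.54581923 0.23801404 0.30868822]
stud_a [(0.82, [274.0, 128.0], [0.4826, 0.2819]), (0.76, [381.0, 174.0], [0.6163, 0.2244])]
strap_a [(0.82, [317.0, 99.0], [0.535, 0.3156]), (0.72, [271.0, 125.0], [0.4793, 0.286]), (0.63, [403.0, 216.0], [0.6482, 0.1677])]
strap_a_slot [(0.9, [366.0, 244.0], [0.6009, 0.1266])]
seat [(0.88, [324.0, 169.0], [0.5438, 0.2283]), (0.32, [406.0, 216.0], [0.6548, 0.1637])]
fixture [(0.74, [322.0, 160.0], [0.5401, 0.2336])]
0.96 ((0.5496944189071655, 0.3591918349266052), (0.13222047686576843, 0.034338366240262985), 75.91536712646484) 0.05799144695350089
0.89 ((0.6070894598960876, 0.13282939791679382), (0.1376565545797348, 0.035161662846803665), 45.633216857910156) 0.058024874567460784
0.52 ((0.7629145383834839, 0.14579162001609802), (0.058588817715644836, 0.025409193709492683), 49.718624114990234) 0.057985263676759755
plate 21751 ((0.5655689239501953, 0.24758948385715485), (0.19002507627010345, 0.3318019509315491), 24.605878829956055)
nut 382 0.102 [0.5381 0.3118] [0.022 0.021]
nut 311 0.102 [0.6435 0.1695] [0.023 0.023]
```

View pics/w2.png

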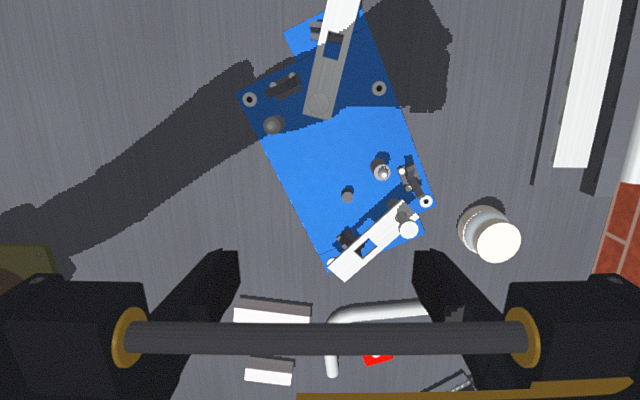

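Wrist view 2: whole fixture shows. Stud_b at (274,128), stud_a (381,172), straps at (330,60) and (375,235). The nuts and plate agree: fixture yaw 24.7°, seat (0.541, 0.2295). Check magnet clearance and go to the tube.

play_rows(
  commands=[
    {"travel":[-1,0.4,0.5],"delta_rot":[0,0,0.466],"gripper":-0.05},
    {"travel":[-1,0.4,0.5],"delta_rot":[0,0,0.466],"gripper":-0.05},
    {"travel":[-1,0.4,0.5],"delta_rot":[0,0,0.466],"gripper":-0.05},
    {"travel":[-1,0.4,0.5],"delta_rot":[0,0,0.466],"gripper":-0.05},
    {"travel":[-1,0.4,0.5],"delta_rot":[0,0,0.466],"gripper":-0.05},
    {"travel":[-1,0.4,0.5],"delta_rot":[0,0,0.466],"gripper":-0.05},
    {"travel":[-1,0.4,0.5],"delta_rot":[0,0,0.466],"gripper":-0.05},
    {"travel":[-1,0.4,0.5],"delta_rot":[0,0,0.466],"gripper":-0.05},
    {"travel":[-1,0.4,0.5],"delta_rot":[0,0,0.466],"gripper":-0.05},
    {"travel":[-1,0.4,0.5],"delta_rot":[0,0,0.466],"gripper":-0.05},
  ],
)

```text
clock: 5.9
tool_pos: [0.6055, 0.09, 0.2342]
eef_rot: [0.999, 0.055, 0.0, -0.0]
contact_force: [-0.1, 0.3, -0.9]
opening: 0.474
```

```bash
python3 - <<'E'
from h import *
st=r.get_state(); print(tool()[0],yaw(),st["q"],st["opening"])
s=snap("scene"); o=viewer.outline_of("scene","magnet")[0]; c=cloud(s,o["pixels"]); print(o["conf"],cv2.minAreaRect(c[:,:2].astype(np.float32)))
m=cv2.boxPoints(cv2.minAreaRect(c[c[:,2]>.009][:,:2].astype(np.float32))); t=np.radians(-83.9); M=np.array([[np.cos(t),-np.sin(t)],[np.sin(t),np.cos(t)]]); print("magnet in tube frame",((m-[.610,-.016])@M).round(3))
print(goal([.610,-.016,.10],-83.9),goal([.610,-.016,.004],-83.9))
E
```

```text
[0.60550545 0.09001374 0.23420305] -83.73448367642398 [-0.35128484  0.68549231  0.23014518  1.62494402 -0.19293274  0.85348386
 -1.5055849 ] 0.47355896294880945
0.65 ((0.6333120465278625, -0.09445402771234512), (0.04689473658800125, 0.04831121116876602), 24.818313598632812)
magnet in tube frame [[ 0.06  -0.013]
 [ 0.105 -0.006]
 [ 0.097  0.042]
 [ 0.052  0.035]]
(array([-0.047,  0.706,  0.895]), array([-0.0001, -0.    ,  0.0006])) (array([-0.047,  0.706,  1.535]), array([-0.0001, -0.    ,  0.0006]))
```

play_rows(
  commands=[
    {"travel":[-0.02,0.35,0.3],"delta_rot":[0,0,0],"gripper":-0.05},
    {"travel":[-0.047,0.706,0.6],"delta_rot":[0,0,0],"gripper":-0.05},
    {"travel":[-0.047,0.706,0.9],"delta_rot":[0,0,0],"gripper":-0.05},
    {"travel":[-0.047,0.706,0.9],"delta_rot":[0,0,0],"gripper":-0.05},
  ],
)

```text
clock: 6.5
tool_pos: [0.6065, -0.0173, 0.0959]
eef_rot: [0.999, 0.053, -0.004, -0.0]
contact_force: [0.4, -0.2, 0.5]
opening: 0.478
```

play_rows(
  commands=[
    {"travel":[0,0,0.3],"delta_rot":[0,0,0],"gripper":-0.05},
    {"travel":[0,0,0.5],"delta_rot":[0,0,0],"gripper":-0.05},
    {"travel":[0,0,0.635],"delta_rot":[0,0,0],"gripper":-0.05},
    {"travel":[0,0,0.635],"delta_rot":[0,0,0],"gripper":-0.05},
    {"travel":[0,0,0.635],"delta_rot":[0,0,0],"gripper":-1},
    {"travel":[0,0,0.635],"delta_rot":[0,0,0],"gripper":-1},
    {"travel":[0,0,0.635],"delta_rot":[0,0,0],"gripper":-1},
    {"travel":[0,0,0.635],"delta_rot":[0,0,0],"gripper":-1},
    {"travel":[0,0,0.635],"delta_rot":[0,0,0],"gripper":-1},
  ],
  force=45,
)

```text
clock: 7.62
tool_pos: [0.6108, -0.0157, 0.0053]
eef_rot: [0.999, 0.053, 0.001, -0.0]
contact_force: [-0.6, 0.1, 7.4]
opening: 0.235
```

```bash
python3 - <<'E'
from h import *
st=r.get_state(); print(tool()[0],yaw(),st["opening"]*88,st["contact_force"])
E
```

```text
[ 0.6107641  -0.01567399  0.00531721] -83.87143670440925 20.691593825267162 [-0.62694926  0.08968328  7.35329491]
```

play_rows(
  commands=[
    {"travel":[0,0,-0.15],"delta_rot":[0,0,0],"gripper":-1},
    {"travel":[0,0,-0.5],"delta_rot":[0,0,0],"gripper":-1},
    {"travel":[0,0,-0.9],"delta_rot":[0,0,0],"gripper":-1},
    {"travel":[0,0,-1],"delta_rot":[0,0,0],"gripper":-1},
    {"travel":[0,-0.1,-1],"delta_rot":[0,0,-0.05],"gripper":-1},
    {"travel":[0,-0.3,-1],"delta_rot":[0,0,-0.1],"gripper":-1},
    {"travel":[0,-0.5,-1],"delta_rot":[0,0,-0.15],"gripper":-1},
    {"travel":[0,-0.7,-1],"delta_rot":[0,0,-0.2],"gripper":-1},
    {"travel":[0,-0.8,-1],"delta_rot":[0,0,-0.25],"gripper":-1},
    {"travel":[0,-0.9,-1],"delta_rot":[0,0,-0.3],"gripper":-1},
    {"travel":[0,-1,-1],"delta_rot":[0,0,-0.33],"gripper":-1},
    {"travel":[0,-1,-1],"delta_rot":[0,0,-0.33],"gripper":-1},
  ],
)

```text
clock: 9.12
tool_pos: [0.5926, 0.1344, 0.1534]
eef_rot: [0.841, 0.542, -0.001, -0.001]
contact_force: [1.2, 0.0, -2.5]
opening: 0.234
```

```bash
python3 - <<'E'
from h import *
st=r.get_state(); print(tool()[0],yaw(),st["opening"]*88,st["q"][6]); print(goal([.541,.2295,.16],24.7))
E
```

```text
[0.59261163 0.13439708 0.1534313 ] -24.401453447075276 20.567032610798364 -0.8050749790511708
(array([ 0.435, -0.575, -0.043]), array([-7.000e-04, -2.000e-04, -2.728e-01]))
```

play_rows(
  commands=[
    {"travel":[0.2,-0.3,-0.04],"delta_rot":[0,0,-0.06],"gripper":-1},
    {"travel":[0.3,-0.45,-0.04],"delta_rot":[0,0,-0.11],"gripper":-1},
    {"travel":[0.435,-0.575,-0.04],"delta_rot":[0,0,-0.16],"gripper":-1},
    {"travel":[0.435,-0.575,-0.04],"delta_rot":[0,0,-0.21],"gripper":-1},
    {"travel":[0.435,-0.575,-0.04],"delta_rot":[0,0,-0.273],"gripper":-1},
    {"travel":[0.435,-0.575,-0.04],"delta_rot":[0,0,-0.273],"gripper":-1},
    {"travel":[0.435,-0.575,-0.04],"delta_rot":[0,0,-0.273],"gripper":-1},
  ],
)

```text
clock: 10.0
tool_pos: [0.5424, 0.2272, 0.1598]
eef_rot: [0.542, 0.841, -0.0, 0.0]
contact_force: [0.7, -0.5, -2.1]
opening: 0.235
```

```bash
python3 - <<'E'
from h import *
st=r.get_state(); p,_=tool(); print(p,yaw(),st["opening"]*88,st["q"][6])
s=snap("scene"); save(s,"s3.png")
for n in ("scene","side","wrist"):
    if n!="scene": s=snap(n)
    for k in viewer.outline_of(n,"tube")[:1]:
        c=cloud(s,k["pixels"]); c=c[(c[:,2]>.14)&(c[:,2]<.19)]
        if len(c)<40: print(n,len(c)); continue
        v,e=fit_tube(c,[p[0],p[1],np.radians(24.7)],p[2]+.006); print(n,round(k["conf"],2),len(c),v.round(4),np.degrees(v[2]).round(2),e.round(5))
print(goal([.541,.2295,.06],24.7))
E
```

```text
[0.54240699 0.22723399 0.15976701] 24.388314753716195 20.641414759594394 -0.353238547445226
side 0.51 225 [0.5444 0.2265 0.4178 0.1665] 23.94 0.00146
(array([ 0.012, -0.005,  0.667]), array([ 0.    ,  0.0001, -0.0004]))
```

play_rows(
  commands=[
    {"travel":[0.012,-0.005,0.2],"delta_rot":[0,0,0],"gripper":-1},
    {"travel":[0.012,-0.005,0.4],"delta_rot":[0,0,0],"gripper":-1},
    {"travel":[0.012,-0.005,0.6],"delta_rot":[0,0,0],"gripper":-1},
    {"travel":[0.012,-0.005,0.67],"delta_rot":[0,0,0],"gripper":-1},
    {"travel":[0.012,-0.005,0.67],"delta_rot":[0,0,0],"gripper":-1},
  ],
)

```text
clock: 10.92
tool_pos: [0.5408, 0.2298, 0.0593]
eef_rot: [0.54, 0.842, -0.0, -0.0]
contact_force: [-1.1, -0.5, -2.3]
opening: 0.235
```

```bash
python3 - <<'E'
from h import *
st=r.get_state(); p,_=tool(); print(p,yaw(),st["opening"]*88,st["contact_force"])
s=snap("scene"); cv2.imwrite("pics/s4.png",cv2.resize(s["color"][140:280,310:510,::-1],None,fx=4,fy=4,interpolation=2))
print(goal([.541,.2295,.036],24.7))
E
```

```text
[0.54075262 0.22976157 0.05932843] 24.668159857725726 20.684206452949592 [-1.1122495  -0.5387273  -2.33450759]
(array([-0.002, -0.003,  0.16 ]), array([ 0.0003, -0.    , -0.0003]))
```

View pics/s4.png

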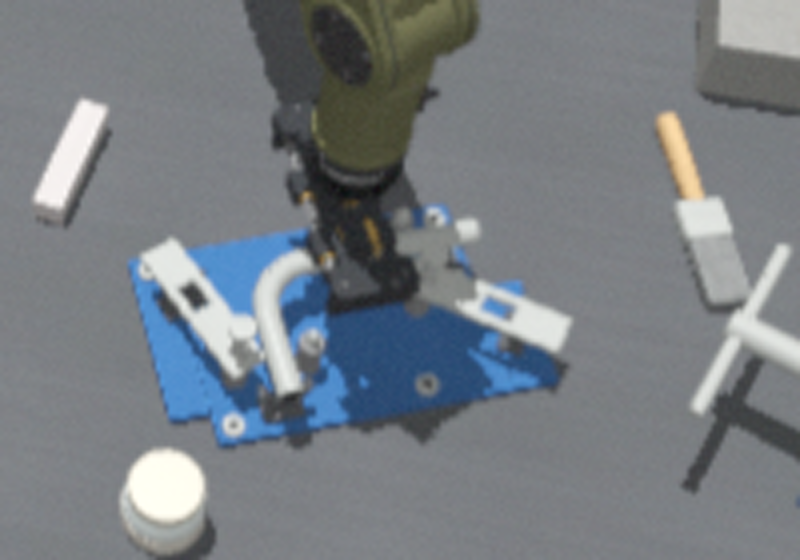

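The tube hangs over the rests, short leg ending at (290,390) just above its V-rest, between bolt a (240,330) and stud a (310,345). Lower it.

play_rows(
  commands=[
    {"travel":[0,0,0.06],"delta_rot":[0,0,0],"gripper":-1},
    {"travel":[0,0,0.11],"delta_rot":[0,0,0],"gripper":-1},
    {"travel":[0,0,0.15],"delta_rot":[0,0,0],"gripper":-1},
    {"travel":[0,0,0.165],"delta_rot":[0,0,0],"gripper":-1},
    {"travel":[0,0,0.165],"delta_rot":[0,0,0],"gripper":-1},
  ],
)

```text
clock: 11.6
tool_pos: [0.5414, 0.2303, 0.0348]
eef_rot: [0.54, 0.842, 0.001, 0.0]
contact_force: [-0.3, 1.2, -0.9]
opening: 0.241
```

play_rows(
  commands=[
    {"travel":[0,0,0.165],"delta_rot":[0,0,0],"gripper":-0.1},
    {"travel":[0,0,0.165],"delta_rot":[0,0,0],"gripper":-0.1},
    {"travel":[0,0,0.165],"delta_rot":[0,0,0],"gripper":-0.1},
    {"travel":[0,0,0],"delta_rot":[0,0,0],"gripper":-0.1},
    {"travel":[0,0,-0.4],"delta_rot":[0,0,0],"gripper":-0.1},
    {"travel":[-0.3,0,-0.8],"delta_rot":[0,0,0],"gripper":0},
    {"travel":[-0.8,0,-1],"delta_rot":[0,0,0],"gripper":0},
    {"travel":[-0.8,0,-1],"delta_rot":[0,0,0],"gripper":0},
    {"travel":[-0.8,0,-1],"delta_rot":[0,0,0],"gripper":0},
  ],
)

```text
clock: 12.72
tool_pos: [0.5922, 0.117, 0.1854]
eef_rot: [0.542, 0.84, -0.0, 0.001]
contact_force: [0.5, 0.7, -0.4]
opening: 0.503
```

```bash
python3 - <<'E'
from h import *
st=r.get_state(); p,_=tool(); print(p,yaw(),st["opening"]*88,st["contact_force"])
for n in ("wrist","scene","side"):
    s=snap(n)
    if n=="wrist": save(s,"w5.png")
    for k in viewer.outline_of(n,"tube")[:1]:
        c=cloud(s,k["pixels"]); c=c[(c[:,2]>.035)&(c[:,2]<.054)]
        if len(c)<40: print(n,len(c)); continue
        v,e=fit_tube(c,[.541,.2295,np.radians(24.7)],.04); print(n,round(k["conf"],2),len(c),v.round(4),np.degrees(v[2]).round(2),e.round(5))
    for o in viewer.outline_of(n,"strap_a")[:2]:
        c=cloud(s,o["pixels"]);t=c[abs(c[:,2]-.058)<.004]
        if len(t)>50: print(round(o["conf"],2),cv2.minAreaRect(t[:,:2].astype(np.float32)), t[:,2].mean())
E
```

```text
[0.59221807 0.11704279 0.18542021] 24.332409609809233 44.23145570878399 [ 0.45234493  0.67122043 -0.37483624]
wrist 0.76 6294 [0.542  0.2296 0.4381 0.04  ] 25.1 0.00042
0.62 ((0.6074140667915344, 0.13302744925022125), (0.13688410818576813, 0.034527748823165894), 45.328155517578125) 0.057936439546617674
scene 0.78 422 [0.541  0.23   0.4419 0.0404] 25.32 0.00128
0.71 ((0.5493901371955872, 0.3622642755508423), (0.13549640774726868, 0.03713363781571388), 76.56046295166016) 0.05815450303589491
0.6 ((0.6077638268470764, 0.1330079436302185), (0.13616517186164856, 0.03476140648126602), 45.19533157348633) 0.058374577238796695
side 0.85 266 [0.5444 0.2305 0.4202 0.0404] 24.08 0.00177
0.74 ((0.6102656126022339, 0.13179448246955872), (0.1432480663061142, 0.034574247896671295), 44.88922882080078) 0.05832286696463576
```

View pics/w5.png

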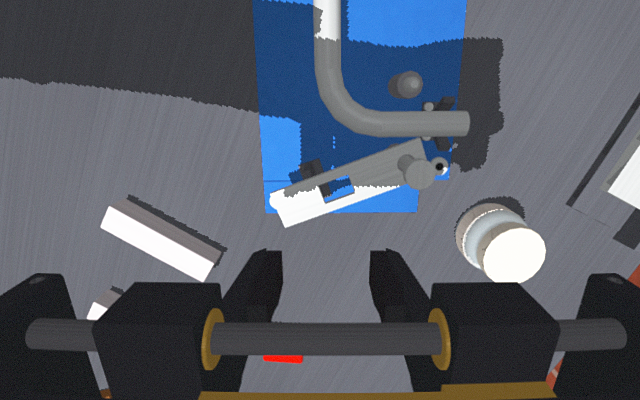

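Wrist view: the tube is seated (bend at (340,95), short leg in its V at (445,122)); the fit gives (0.542, 0.2296, 0.040) at 25.1°. Strap a next.

```bash
cat >> h.py <<'E'
def goal2(pos,yd,p0=None,Q0=None):
    "as goal but with exact yaw"
    if p0 is None: p0,Q0=tool()
    M=Q0.as_matrix(); yy=np.radians(yd)
    Y=np.array([np.cos(yy),np.sin(yy),0]);Z=np.array([0,0,-1.]);T=np.c_[np.cross(Y,Z),Y,Z]
    return np.round(M.T@(np.array(pos)-p0)/.15,3),np.round(R.from_matrix(M.T@T).as_rotvec()/np.pi,4)
E
python3 - <<'E'
from h import *
print(goal2([.568,.093,.12],135.3))
E
```

```text
(array([-0.109, -0.215,  0.429]), array([-0.000e+00, -3.000e-04, -6.142e-01]))
```

play_rows(
  commands=[
    {"travel":[-0.109,-0.215,0.1],"delta_rot":[0,0,-0.614],"gripper":0.27},
    {"travel":[-0.109,-0.215,0.2],"delta_rot":[0,0,-0.614],"gripper":0.27},
    {"travel":[-0.109,-0.215,0.3],"delta_rot":[0,0,-0.614],"gripper":0.27},
    {"travel":[-0.109,-0.215,0.4],"delta_rot":[0,0,-0.614],"gripper":0.27},
    {"travel":[-0.109,-0.215,0.43],"delta_rot":[0,0,-0.614],"gripper":0.27},
    {"travel":[-0.109,-0.215,0.43],"delta_rot":[0,0,-0.614],"gripper":0.27},
    {"travel":[-0.109,-0.215,0.43],"delta_rot":[0,0,-0.614],"gripper":0.27},
    {"travel":[-0.109,-0.215,0.43],"delta_rot":[0,0,-0.614],"gripper":0.27},
    {"travel":[-0.109,-0.215,0.43],"delta_rot":[0,0,-0.614],"gripper":0.27},
    {"travel":[-0.109,-0.215,0.43],"delta_rot":[0,0,-0.614],"gripper":0.27},
    {"travel":[-0.109,-0.215,0.43],"delta_rot":[0,0,-0.614],"gripper":0.27},
    {"travel":[-0.109,-0.215,0.43],"delta_rot":[0,0,-0.614],"gripper":0.27},
  ],
)

```text
clock: 14.68
tool_pos: [0.5684, 0.0923, 0.12]
eef_rot: [-0.384, 0.923, 0.0, -0.0]
contact_force: [-0.9, -0.4, -0.5]
opening: 0.635
```

```bash
python3 - <<'E'
from h import *
st=r.get_state(); print(tool()[0],yaw(),st["q"],st["opening"]*88); print(goal2([.568,.093,.043],135.3))
E
```

```text
[0.56844678 0.09231766 0.12002005] 135.14333128627408 [ 0.20193157  0.90925208 -0.80437595  1.79855271  0.87435587  0.83409469
  1.31569959] 55.89738464965634
(array([-0.001,  0.005,  0.513]), array([ 0.0001, -0.    , -0.0009]))
```

play_rows(
  commands=[
    {"travel":[0,0.005,0.2],"delta_rot":[0,0,0],"gripper":0.27},
    {"travel":[0,0.005,0.4],"delta_rot":[0,0,0],"gripper":0.27},
    {"travel":[0,0.005,0.513],"delta_rot":[0,0,0],"gripper":0.27},
    {"travel":[0,0.005,0.513],"delta_rot":[0,0,0],"gripper":0.27},
    {"travel":[0,0.005,0.513],"delta_rot":[0,0,0],"gripper":-1},
    {"travel":[0,0.005,0.513],"delta_rot":[0,0,0],"gripper":-1},
    {"travel":[0,0.005,0.513],"delta_rot":[0,0,0],"gripper":-1},
    {"travel":[0,0.005,0.513],"delta_rot":[0,0,0],"gripper":-1},
    {"travel":[0,0.005,0.513],"delta_rot":[0,0,0],"gripper":-1},
  ],
  force=40,
)

```text
clock: 15.8
tool_pos: [0.5684, 0.093, 0.0439]
eef_rot: [-0.384, 0.923, -0.0, 0.001]
contact_force: [-1.0, 0.6, 5.5]
opening: 0.378
```

play_rows(
  commands=[
    {"travel":[0,0,-0.03],"delta_rot":[0,0,0],"gripper":-1},
    {"travel":[0,0,-0.07],"delta_rot":[0,0,0],"gripper":-1},
    {"travel":[0,0,-0.11],"delta_rot":[0,0,0],"gripper":-1},
    {"travel":[0,0,-0.15],"delta_rot":[0,0,0],"gripper":-1},
    {"travel":[0,0,-0.15],"delta_rot":[0,0,0],"gripper":-1},
    {"travel":[0,0,-0.15],"delta_rot":[0,0,0],"gripper":-1},
  ],
)

```text
clock: 16.55
tool_pos: [0.5679, 0.0926, 0.0657]
eef_rot: [-0.384, 0.923, -0.0, -0.0]
contact_force: [0.4, 0.5, -2.3]
opening: 0.376
```

```bash
python3 - <<'E'
from h import *
st=r.get_state(); p,Q=tool(); print(p,yaw(),st["opening"]*88,st["contact_force"],st["moment"])
s=snap("side");save(s,"d6.png")
for o in viewer.outline_of("side","strap_a")[:2]:
    c=cloud(s,o["pixels"]);c=c[(c[:,2]>.045)&(c[:,2]<.1)]; a=np.c_[c[:,:2]-c[:,:2].mean(0),np.ones(len(c))]; k=np.linalg.lstsq(a,c[:,2],rcond=None)[0]; print(o["conf"],len(c),k.round(3),cv2.minAreaRect(c[:,:2].astype(np.float32)))
B=np.array([.6434,.169]); v=p[:2]-B; rad=np.hypot(*v); a0=np.degrees(np.arctan2(v[1],v[0]))
print(rad,a0); a1=114.8-360 if False else 114.8
y0=yaw()
for k in range(1,12):
    f=k/11; a=(a0%360)+(a1-a0%360)*f; q=B+rad*np.array([np.cos(np.radians(a)),np.sin(np.radians(a))])
    t,d=goal2([*q,p[2]],a-90); print(t,d)
E
```

```text
[0.56786665 0.09257361 0.06569337] 135.17513100558674 33.10131373938422 [ 0.39087268  0.54676496 -2.30950629] [ 0.05098175  0.08986506 -0.04934187]
0.4 49 [-0.098  0.06   0.079] ((0.5820080041885376, 0.0990314930677414), (0.05206390842795372, 0.028279978781938553), 37.187591552734375)
0.26 64 [-0.047  0.096  0.064] ((0.7842287421226501, 0.13128270208835602), (0.04377046599984169, 0.056323546916246414), 6.7076287269592285)
0.1074536177818063 -134.6632860200348
[-0.011  0.125 -0.001] [ 0.     -0.0001  0.055 ]
[-0.043  0.246 -0.001] [ 0.000e+00 -1.000e-04  1.108e-01]
[-0.096  0.36  -0.001] [ 0.000e+00 -1.000e-04  1.666e-01]
[-0.168  0.462 -0.001] [-0.000e+00 -1.000e-04  2.224e-01]
[-0.257  0.551 -0.001] [-0.000e+00 -1.000e-04  2.783e-01]
[-0.36   0.623 -0.001] [-0.000e+00 -1.000e-04  3.341e-01]
[-0.474  0.675 -0.001] [-0.000e+00 -1.000e-04  3.899e-01]
[-0.595  0.707 -0.001] [-1.000e-04 -1.000e-04  4.457e-01]
[-0.72   0.718 -0.001] [-1.000e-04 -1.000e-04  5.016e-01]
[-0.845  0.706 -0.001] [-1.000e-04 -1.000e-04  5.574e-01]
[-0.966  0.673 -0.001] [-1.000e-04 -1.000e-04  6.132e-01]
```

```bash
cat >> h.py <<'E'
def arc(B,a1,n,half=None,z=None):
    p,Q=tool(); v=p[:2]-B; rad=np.hypot(*v); a0=np.degrees(np.arctan2(v[1],v[0])); d=(a1-a0+180)%360-180
    off=yaw()-a0
    for k in range(1,n+1):
        a=a0+d*k/n; q=B+rad*np.array([np.cos(np.radians(a)),np.sin(np.radians(a))])
        t,w=goal2([*q,p[2] if z is None else z],a+off); print(t,w[2])
E
python3 - <<'E'
from h import *
arc(np.array([.6434,.169]),170,11)
E
```

```text
[-0.003  0.063  0.   ] 0.0279
[-0.011  0.125  0.   ] 0.0559
[-0.024  0.186  0.   ] 0.0838
[-0.043  0.246  0.   ] 0.1117
[-0.067  0.304  0.   ] 0.1396
[-0.096  0.36   0.   ] 0.1676
[-0.13   0.413 -0.   ] 0.1955
[-0.168  0.463 -0.   ] 0.2234
[-0.211  0.509 -0.   ] 0.2514
[-0.257  0.551 -0.   ] 0.2793
[-0.307  0.59  -0.   ] 0.3072
```

play_rows(
  commands=[
    {"travel":[-0.003,0.063,0],"delta_rot":[0,0,0.028],"gripper":-1},
    {"travel":[-0.011,0.125,0],"delta_rot":[0,0,0.056],"gripper":-1},
    {"travel":[-0.024,0.186,0],"delta_rot":[0,0,0.084],"gripper":-1},
    {"travel":[-0.043,0.246,0],"delta_rot":[0,0,0.112],"gripper":-1},
    {"travel":[-0.067,0.304,0],"delta_rot":[0,0,0.14],"gripper":-1},
    {"travel":[-0.096,0.36,0],"delta_rot":[0,0,0.168],"gripper":-1},
    {"travel":[-0.13,0.413,0],"delta_rot":[0,0,0.196],"gripper":-1},
    {"travel":[-0.168,0.463,0],"delta_rot":[0,0,0.223],"gripper":-1},
    {"travel":[-0.211,0.509,0],"delta_rot":[0,0,0.251],"gripper":-1},
    {"travel":[-0.257,0.551,0],"delta_rot":[0,0,0.279],"gripper":-1},
    {"travel":[-0.307,0.59,0],"delta_rot":[0,0,0.307],"gripper":-1},
    {"travel":[-0.307,0.59,0],"delta_rot":[0,0,0.307],"gripper":-1},
  ],
)

```text
clock: 18.15
tool_pos: [0.5375, 0.1891, 0.0658]
eef_rot: [0.087, 0.996, 0.001, 0.0]
contact_force: [0.3, 0.3, -2.3]
opening: 0.378
```

```bash
python3 - <<'E'
from h import *
st=r.get_state(); print(tool()[0],yaw(),st["opening"]*88,st["contact_force"],st["moment"])
arc(np.array([.6434,.169]),114.8,11)
E
```

```text
[0.53747605 0.18911287 0.06578881] 80.07113328181319 33.238028644937714 [ 0.29864462  0.31695445 -2.25045957] [0.11970058 0.07355859 0.03124136]
[-0.004  0.062  0.   ] 0.0275
[-0.012  0.123  0.   ] 0.055
[-0.027  0.184  0.   ] 0.0825
[-0.046  0.243  0.   ] 0.11
[-0.07  0.3   0.  ] 0.1375
[-0.1    0.355  0.   ] 0.165
[-0.133  0.407  0.   ] 0.1925
[-0.172  0.456  0.001] 0.22
[-0.214  0.501  0.001] 0.2475
[-0.26   0.543  0.001] 0.275
[-0.309  0.58   0.001] 0.3025
```

play_rows(
  commands=[
    {"travel":[-0.004,0.062,0],"delta_rot":[0,0,0.0275],"gripper":-1},
    {"travel":[-0.012,0.123,0],"delta_rot":[0,0,0.055],"gripper":-1},
    {"travel":[-0.027,0.184,0],"delta_rot":[0,0,0.0825],"gripper":-1},
    {"travel":[-0.046,0.243,0],"delta_rot":[0,0,0.11],"gripper":-1},
    {"travel":[-0.07,0.3,0],"delta_rot":[0,0,0.1375],"gripper":-1},
    {"travel":[-0.1,0.355,0],"delta_rot":[0,0,0.165],"gripper":-1},
    {"travel":[-0.133,0.407,0],"delta_rot":[0,0,0.1925],"gripper":-1},
    {"travel":[-0.172,0.456,0],"delta_rot":[0,0,0.22],"gripper":-1},
    {"travel":[-0.214,0.501,0],"delta_rot":[0,0,0.2475],"gripper":-1},
    {"travel":[-0.26,0.543,0],"delta_rot":[0,0,0.275],"gripper":-1},
    {"travel":[-0.309,0.58,0],"delta_rot":[0,0,0.3025],"gripper":-1},
    {"travel":[-0.309,0.58,0],"delta_rot":[0,0,0.3025],"gripper":-1},
  ],
)

```text
clock: 19.65
tool_pos: [0.5979, 0.2661, 0.0654]
eef_rot: [0.533, 0.846, 0.0, -0.001]
contact_force: [-0.9, 2.5, -2.3]
opening: 0.375
```

```bash
python3 - <<'E'
from h import *
st=r.get_state(); p,_=tool();print(p,yaw(),st["opening"]*88,st["contact_force"],st["moment"])
v=p[:2]-[.6434,.169]; print(np.hypot(*v),np.degrees(np.arctan2(v[1],v[0])))
s=snap("scene");cv2.imwrite("pics/s7.png",cv2.resize(s["color"][150:270,330:490,::-1],None,fx=5,fy=5,interpolation=2))
for o in viewer.outline_of("scene","strap_a")[:3]:
    c=cloud(s,o["pixels"]); print(o["conf"],o["at"],np.percentile(c[:,2],[5,50,95]).round(4),cv2.minAreaRect(c[(c[:,2]>.05)&(c[:,2]<.095)][:,:2].astype(np.float32)))
E
```

```text
[0.59787417 0.26605086 0.06540114] 25.6074553250561 33.0100500953635 [-0.91100387  2.54589924 -2.34396321] [0.57060531 0.23105376 0.04344533]
0.10719827737130173 115.13092185761971
0.83 [435.1, 214.5] [0.0528 0.0586 0.0633] ((0.5528210997581482, 0.3722119927406311), (0.10858823359012604, 0.03729499131441116), 74.20503997802734)
0.59 [376.1, 230.8] [0.006  0.0113 0.0505] ((0.5986189842224121, 0.25579771399497986), (0.11809573322534561, 0.30421796441078186), 12.055609703063965)
0.48 [380.5, 221.2] [0.0717 0.078  0.0825] ((0.6274822354316711, 0.20296543836593628), (0.03684144467115402, 0.11162160336971283), 27.073692321777344)
```

View pics/s7.png

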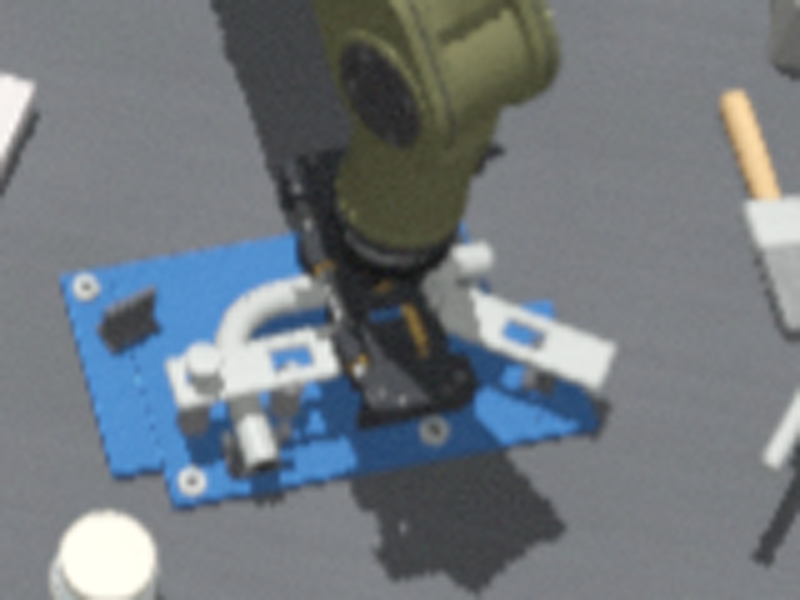

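Strap a is raised and lined up: slot at (290,357), stud just below at (288,400). Lower it.

play_rows(
  commands=[
    {"travel":[0.007,0,0],"delta_rot":[0,0,0.003],"gripper":-1},
    {"travel":[0.007,0,0.03],"delta_rot":[0,0,0.003],"gripper":-1},
    {"travel":[0.007,0,0.06],"delta_rot":[0,0,0.003],"gripper":-1},
    {"travel":[0.007,0,0.09],"delta_rot":[0,0,0.003],"gripper":-1},
    {"travel":[0.007,0,0.12],"delta_rot":[0,0,0.003],"gripper":-1},
    {"travel":[0.007,0,0.14],"delta_rot":[0,0,0.003],"gripper":-1},
    {"travel":[0.007,0,0.14],"delta_rot":[0,0,0.003],"gripper":-1},
  ],
)

```text
clock: 20.62
tool_pos: [0.598, 0.2661, 0.0446]
eef_rot: [0.538, 0.843, -0.0, 0.0]
contact_force: [-0.9, 0.9, -0.4]
opening: 0.375
```

```bash
python3 - <<'E'
from h import *
st=r.get_state(); p,_=tool();print(p,yaw(),st["opening"]*88,st["contact_force"],st["moment"])
s=snap("scene")
for o in viewer.outline_of("scene","strap_a")[:4]:
    c=cloud(s,o["pixels"]); print(o["conf"],o["at"],np.percentile(c[:,2],[5,50,95]).round(4),cv2.minAreaRect(c[(c[:,2]>.05)&(c[:,2]<.095)][:,:2].astype(np.float32)))
E
```

```text
[0.59801981 0.26613176 0.04455828] 24.9291314949404 32.96716014316053 [-0.94799083  0.92432041 -0.40278947] [0.32114003 0.11059193 0.00881067]
0.8 [435.3, 212.9] [0.0123 0.058  0.0625] ((0.5522958636283875, 0.3720359802246094), (0.11513224244117737, 0.03849274665117264), 78.87326049804688)
0.72 [376.7, 221.3] [0.0467 0.0582 0.0632] ((0.625163733959198, 0.20013824105262756), (0.04317694157361984, 0.10985676944255829), 26.031187057495117)
0.6 [373.6, 224.1] [0.0054 0.0112 0.0496] ((0.5952184796333313, 0.23078468441963196), (0.10843128710985184, 0.2547975480556488), 14.13724136352539)
0.33 [252.4, 248.6] [0.0035 0.0096 0.0536] ((0.7730826735496521, -0.19968737661838531), (0.08786920458078384, 0.007696420885622501), 37.246665954589844)
```

play_rows(
  commands=[
    {"travel":[0,0,0.003],"delta_rot":[0,0,0],"gripper":0.18},
    {"travel":[0,0,0.003],"delta_rot":[0,0,0],"gripper":0.18},
    {"travel":[0,0,0.003],"delta_rot":[0,0,0],"gripper":0.18},
    {"travel":[0,0,-0.2],"delta_rot":[0,0,0],"gripper":0.18},
    {"travel":[0,0,-0.6],"delta_rot":[0,0,0],"gripper":0.18},
    {"travel":[0,0,-0.9],"delta_rot":[0,0,0],"gripper":0.27},
    {"travel":[0,0,-0.9],"delta_rot":[0,0,0],"gripper":0.27},
  ],
)

```text
clock: 21.6
tool_pos: [0.6005, 0.2677, 0.1842]
eef_rot: [0.538, 0.843, 0.004, 0.002]
contact_force: [-0.2, 0.0, -1.0]
opening: 0.636
```

```bash
python3 - <<'E'
from h import *
st=r.get_state(); p,_=tool();print(p,yaw(),st["opening"]*88)
for n in ("scene","wrist","side"):
  s=snap(n)
  for o in viewer.outline_of(n,"strap_a")[:2]:
    c=cloud(s,o["pixels"]);c=c[(c[:,2]>.05)&(c[:,2]<.095)]
    if len(c)>30: print(n,o["conf"],o["at"],np.percentile(c[:,2],[5,50,95]).round(4),cv2.minAreaRect(c[:,:2].astype(np.float32)))
print(goal2([.5631,.4158,.13],-13.5))
E
```

```text
[0.60048769 0.26766885 0.18422208] 24.8986483371636 55.92828280388272
scene 0.89 [383.2, 224.8] [0.0536 0.0584 0.0628] ((0.6214186549186707, 0.2142370045185089), (0.03630347177386284, 0.13785837590694427), 25.109682083129883)
scene 0.63 [438.9, 216.7] [0.0532 0.0582 0.0623] ((0.5524265170097351, 0.38049671053886414), (0.09850051254034042, 0.04013524949550629), 75.82064819335938)
wrist 0.95 [322.0, 60.3] [0.0567 0.058  0.0592] ((0.5492929220199585, 0.36099618673324585), (0.13341620564460754, 0.03507491573691368), 76.72711944580078)
wrist 0.73 [333.8, 246.0] [0.0569 0.0581 0.0591] ((0.6218191385269165, 0.21403725445270538), (0.03389545530080795, 0.13727660477161407), 25.419071197509766)
side 0.6 [268.8, 192.7] [0.0501 0.0522 0.0566] ((0.5586034059524536, 0.24202531576156616), (0.09240876138210297, 0.23030555248260498), 56.4558219909668)
side 0.51 [246.3, 182.4] [0.0531 0.058  0.0629] ((0.5534712672233582, 0.35232776403427124), (0.1256808340549469, 0.03966637700796127), 75.3429946899414)
(array([1.003, 0.216, 0.32 ]), array([-0.0009,  0.0004,  0.2135]))
```

Strap a lies flat at home (top 58 mm, angle 115.2°). On to strap b.

play_rows(
  commands=[
    {"travel":[0.4,0.1,0],"delta_rot":[0,0,0.06],"gripper":0.27},
    {"travel":[0.8,0.2,0.1],"delta_rot":[0,0,0.11],"gripper":0.27},
    {"travel":[1,0.216,0.32],"delta_rot":[-0.001,0,0.17],"gripper":0.27},
    {"travel":[1,0.216,0.32],"delta_rot":[-0.001,0,0.2135],"gripper":0.27},
    {"travel":[1,0.216,0.32],"delta_rot":[-0.001,0,0.2135],"gripper":0.27},
    {"travel":[1,0.216,0.32],"delta_rot":[-0.001,0,0.2135],"gripper":0.27},
  ],
)

```text
clock: 22.65
tool_pos: [0.5648, 0.4151, 0.1316]
eef_rot: [0.785, 0.62, 0.001, 0.001]
contact_force: [-0.1, 0.1, 0.4]
opening: 0.635
```

```bash
python3 - <<'E'
from h import *
st=r.get_state(); print(tool()[0],yaw(),st["q"],st["opening"]*88); print(goal2([.5631,.4158,.0435],-13.5))
E
```

```text
[0.564789   0.41514081 0.13162429] -13.431533440528105 [-0.6303542   0.91326234 -0.14454784  1.40065897  0.15753138  0.83656667
 -1.05926403] 55.91877457896705
(array([ 0.001, -0.014,  0.587]), array([ 0.0011, -0.0002,  0.0004]))
```

play_rows(
  commands=[
    {"travel":[0.001,-0.008,0.2],"delta_rot":[0,0,0],"gripper":0.27},
    {"travel":[0.001,-0.008,0.4],"delta_rot":[0,0,0],"gripper":0.27},
    {"travel":[0.001,-0.008,0.587],"delta_rot":[0,0,0],"gripper":0.27},
    {"travel":[0.001,-0.008,0.587],"delta_rot":[0,0,0],"gripper":0.27},
    {"travel":[0.001,-0.008,0.587],"delta_rot":[0,0,0],"gripper":-1},
    {"travel":[0.001,-0.008,0.587],"delta_rot":[0,0,0],"gripper":-1},
    {"travel":[0.001,-0.008,0.587],"delta_rot":[0,0,0],"gripper":-1},
    {"travel":[0.001,-0.008,0.587],"delta_rot":[0,0,0],"gripper":-1},
    {"travel":[0.001,-0.008,0.587],"delta_rot":[0,0,0],"gripper":-1},
  ],
)

```text
clock: 23.78
tool_pos: [0.5641, 0.4172, 0.045]
eef_rot: [0.785, 0.619, 0.003, 0.001]
contact_force: [0.3, -0.1, 5.5]
opening: 0.378
```

play_rows(
  commands=[
    {"travel":[0,0,-0.03],"delta_rot":[0,0,0],"gripper":-1},
    {"travel":[0,0,-0.07],"delta_rot":[0,0,0],"gripper":-1},
    {"travel":[0,0,-0.11],"delta_rot":[0,0,0],"gripper":-1},
    {"travel":[0,0,-0.15],"delta_rot":[0,0,0],"gripper":-1},
    {"travel":[0,0,-0.15],"delta_rot":[0,0,0],"gripper":-1},
    {"travel":[0,0,-0.15],"delta_rot":[0,0,0],"gripper":-1},
  ],
)

```text
clock: 24.52
tool_pos: [0.5632, 0.4163, 0.0661]
eef_rot: [0.785, 0.619, 0.001, 0.001]
contact_force: [-0.8, -0.4, -1.8]
opening: 0.38
```

```bash
python3 - <<'E'
from h import *
st=r.get_state(); p,Q=tool(); print(p,yaw(),st["opening"]*88,st["contact_force"],st["moment"])
v=p[:2]-[.5381,.3118]; print(np.hypot(*v),np.degrees(np.arctan2(v[1],v[0])))
arc(np.array([.5381,.3118]),140.8,12)
E
```

```text
[0.56315453 0.41628032 0.06612176] -13.496678744321505 33.450783774668224 [-0.76946312 -0.3777627  -1.8376456 ] [ 0.06386339  0.00885418 -0.04795691]
0.10744239031653988 76.51502772643927
[-0.003 -0.067 -0.   ] -0.0298
[-0.013 -0.133 -0.   ] -0.0595
[-0.028 -0.198 -0.001] -0.0893
[-0.05  -0.262 -0.001] -0.119
[-0.077 -0.323 -0.001] -0.1488
[-0.11  -0.381 -0.001] -0.1786
[-0.148 -0.436 -0.001] -0.2083
[-0.191 -0.487 -0.002] -0.2381
[-0.239 -0.534 -0.002] -0.2679
[-0.291 -0.576 -0.002] -0.2976
[-0.347 -0.613 -0.002] -0.3274
[-0.406 -0.645 -0.002] -0.3571
```

play_rows(
  commands=[
    {"travel":[-0.003,-0.067,0],"delta_rot":[0,0,-0.03],"gripper":-1},
    {"travel":[-0.013,-0.133,0],"delta_rot":[0,0,-0.0595],"gripper":-1},
    {"travel":[-0.028,-0.198,0],"delta_rot":[0,0,-0.089],"gripper":-1},
    {"travel":[-0.05,-0.262,0],"delta_rot":[0,0,-0.119],"gripper":-1},
    {"travel":[-0.077,-0.323,0],"delta_rot":[0,0,-0.149],"gripper":-1},
    {"travel":[-0.11,-0.381,0],"delta_rot":[0,0,-0.1785],"gripper":-1},
    {"travel":[-0.148,-0.436,0],"delta_rot":[0,0,-0.208],"gripper":-1},
    {"travel":[-0.191,-0.487,0],"delta_rot":[0,0,-0.238],"gripper":-1},
    {"travel":[-0.239,-0.534,0],"delta_rot":[0,0,-0.268],"gripper":-1},
    {"travel":[-0.291,-0.576,0],"delta_rot":[0,0,-0.2975],"gripper":-1},
    {"travel":[-0.347,-0.613,0],"delta_rot":[0,0,-0.327],"gripper":-1},
    {"travel":[-0.347,-0.613,0],"delta_rot":[0,0,-0.327],"gripper":-1},
  ],
)

```text
clock: 26.02
tool_pos: [0.4617, 0.3873, 0.0659]
eef_rot: [0.38, 0.925, 0.001, 0.001]
contact_force: [0.4, 0.2, -1.4]
opening: 0.378
```

```bash
python3 - <<'E'
from h import *
st=r.get_state(); p,Q=tool(); print(p,yaw(),st["opening"]*88,st["contact_force"],st["moment"],st["q"][6])
v=p[:2]-[.5381,.3118]; print(np.hypot(*v),np.degrees(np.arctan2(v[1],v[0])))
arc(np.array([.5381,.3118]),204.85,12,z=.0665)
E
```

```text
[0.46173385 0.38728264 0.06591537] 45.335388478526255 33.23273207401158 [ 0.43765968  0.21627656 -1.44528053] [ 0.13621529  0.03649374 -0.00846893] -0.46719499941121134
0.10737512596692123 135.3333600482979
[-0.004 -0.072 -0.004] -0.0322
[-0.015 -0.144 -0.004] -0.0644
[-0.033 -0.214 -0.004] -0.0966
[-0.058 -0.282 -0.005] -0.1287
[-0.09  -0.347 -0.005] -0.1609
[-0.128 -0.408 -0.005] -0.1931
[-0.172 -0.465 -0.005] -0.2253
[-0.222 -0.518 -0.005] -0.2575
[-0.276 -0.565 -0.005] -0.2897
[-0.336 -0.607 -0.005] -0.3218
[-0.399 -0.642 -0.005] -0.354
[-0.465 -0.671 -0.005] -0.3862
```

play_rows(
  commands=[
    {"travel":[-0.004,-0.072,-0.004],"delta_rot":[0,0,-0.032],"gripper":-1},
    {"travel":[-0.015,-0.144,-0.004],"delta_rot":[0,0,-0.0645],"gripper":-1},
    {"travel":[-0.033,-0.214,-0.004],"delta_rot":[0,0,-0.0965],"gripper":-1},
    {"travel":[-0.058,-0.282,-0.005],"delta_rot":[0,0,-0.129],"gripper":-1},
    {"travel":[-0.09,-0.347,-0.005],"delta_rot":[0,0,-0.161],"gripper":-1},
    {"travel":[-0.128,-0.408,-0.005],"delta_rot":[0,0,-0.193],"gripper":-1},
    {"travel":[-0.172,-0.465,-0.005],"delta_rot":[0,0,-0.225],"gripper":-1},
    {"travel":[-0.222,-0.518,-0.005],"delta_rot":[0,0,-0.2575],"gripper":-1},
    {"travel":[-0.276,-0.565,-0.005],"delta_rot":[0,0,-0.29],"gripper":-1},
    {"travel":[-0.336,-0.607,-0.005],"delta_rot":[0,0,-0.322],"gripper":-1},
    {"travel":[-0.399,-0.642,-0.005],"delta_rot":[0,0,-0.354],"gripper":-1},
    {"travel":[-0.465,-0.671,-0.005],"delta_rot":[0,0,-0.386],"gripper":-1},
  ],
)

```text
clock: 27.52
tool_pos: [0.4418, 0.267, 0.0666]
eef_rot: [-0.215, 0.977, 0.0, 0.002]
contact_force: [-0.1, 1.4, -2.5]
opening: 0.375
```

```bash
python3 - <<'E'
from h import *
st=r.get_state(); p,Q=tool(); print(p,yaw(),st["opening"]*88,st["contact_force"],st["moment"],st["q"][6])
v=p[:2]-[.5381,.3118]; print(np.hypot(*v),np.degrees(np.arctan2(v[1],v[0])))
a=np.radians(204.85); print(goal2([.5381+.1072*np.cos(a),.3118+.1072*np.sin(a),.0665],114.85))
E
```

```text
[0.44175139 0.2669612  0.06662008] 114.88517463319326 32.996490774419726 [-0.0511701   1.35360432 -2.49062528] [ 0.33617978 -0.16887176  0.11994595] 0.41939133384224436
0.10627121669798409 -155.043632289355
(array([0.006, 0.001, 0.001]), array([-0.0003,  0.0014,  0.0002]))
```

play_rows(
  commands=[
    {"travel":[0.005,0,0],"delta_rot":[0,0,0],"gripper":-1},
    {"travel":[0.005,0,0.03],"delta_rot":[0,0,0],"gripper":-1},
    {"travel":[0.005,0,0.06],"delta_rot":[0,0,0],"gripper":-1},
    {"travel":[0.005,0,0.09],"delta_rot":[0,0,0],"gripper":-1},
    {"travel":[0.005,0,0.12],"delta_rot":[0,0,0],"gripper":-1},
    {"travel":[0.005,0,0.145],"delta_rot":[0,0,0],"gripper":-1},
    {"travel":[0.005,0,0.145],"delta_rot":[0,0,0],"gripper":-1},
  ],
)

```text
clock: 28.4
tool_pos: [0.4403, 0.267, 0.0447]
eef_rot: [-0.215, 0.977, 0.0, 0.002]
contact_force: [2.5, 3.6, 0.6]
opening: 0.379
```

play_rows(
  commands=[
    {"travel":[0,0,0.004],"delta_rot":[0,0,0],"gripper":0.18},
    {"travel":[0,0,0.004],"delta_rot":[0,0,0],"gripper":0.18},
    {"travel":[0,0,0.004],"delta_rot":[0,0,0],"gripper":0.18},
    {"travel":[0,0,-0.2],"delta_rot":[0,0,0],"gripper":0.18},
    {"travel":[0,0,-0.6],"delta_rot":[0,0,0],"gripper":0.18},
    {"travel":[0,0.2,-1],"delta_rot":[0,0,0],"gripper":0.18},
    {"travel":[0,0.2,-1],"delta_rot":[0,0,0],"gripper":0.18},
  ],
)

```text
clock: 29.28
tool_pos: [0.427, 0.2971, 0.1986]
eef_rot: [-0.216, 0.976, 0.002, 0.005]
contact_force: [0.0, 0.9, -0.1]
opening: 0.587
```

```bash
python3 - <<'E'
from h import *
st=r.get_state(); p,_=tool();print(p,yaw(),st["opening"]*88,st["q"].__repr__())
for n in ("scene","wrist"):
  s=snap(n)
  if n=="scene": cv2.imwrite("pics/s8.png",cv2.resize(s["color"][130:270,210:490,::-1],None,fx=2.85,fy=2.85,interpolation=2))
  for o in viewer.outline_of(n,"strap_a")[:2]:
    c=cloud(s,o["pixels"]);c=c[(c[:,2]>.05)&(c[:,2]<.095)]
    if len(c)>30: print(n,o["conf"],o["at"],np.percentile(c[:,2],[5,50,95]).round(4),cv2.minAreaRect(c[:,:2].astype(np.float32)))
s=snap("scene")
for n in ("scene","side"):
  if n=="side": s=snap(n)
  for o in viewer.outline_of(n,"bar_100")[:5]:
    c=cloud(s,o["pixels"]); c=c[abs(c[:,2]-.0285)<.005]
    if len(c)>20: print(n,o["conf"],o["at"],cv2.minAreaRect(c[:,:2].astype(np.float32)))
E
```

```text
[0.4269969  0.29711881 0.19860856] 114.98341071864627 51.6256811532444 array([-0.22736873,  0.70869741, -0.78573249,  1.91472854,  0.69748054,
        0.8025247 ,  0.60775197])
scene 0.8 [381.0, 222.6] [0.0535 0.0582 0.0626] ((0.6216962933540344, 0.21475891768932343), (0.03666079416871071, 0.13903236389160156), 26.558759689331055)
scene 0.8 [411.2, 196.1] [0.0541 0.0584 0.063 ] ((0.49016591906547546, 0.2892150282859802), (0.1375005543231964, 0.03581683710217476), 23.682493209838867)
wrist 0.58 [295.8, 242.1] [0.0563 0.0579 0.059 ] ((0.49045079946517944, 0.28872150182724), (0.13820822536945343, 0.03422348201274872), 25.080060958862305)
scene 0.85 [326.6, 179.2] ((0.4598490595817566, -0.015129435807466507), (0.02968452498316765, 0.12231026589870453), 81.82189178466797)
scene 0.65 [257.2, 185.8] ((0.5597954988479614, -0.2523956298828125), (0.03017035685479641, 0.1012745276093483), 72.57579803466797)
scene 0.44 [298.1, 171.9] ((0.44524136185646057, -0.13398750126361847), (0.02977125160396099, 0.08082879334688187), 86.03752899169922)
side 0.64 [328.7, 248.6] ((0.44639018177986145, -0.13743850588798523), (0.03042735904455185, 0.0787096694111824), 81.37479400634766)
side 0.59 [303.8, 235.6] ((0.4586797058582306, -0.01665475219488144), (0.032245736569166183, 0.12370079755783081), 82.8876953125)
```

View pics/s8.png

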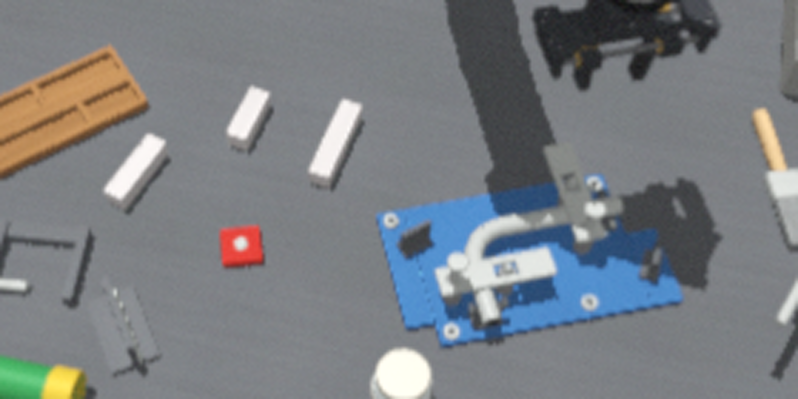

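Both straps lie home: strap a slot over its stud at (507,267), strap b at (580,190), both tops at 58 mm. Next, look at the bars and rack from above.

```bash
python3 - <<'E'
from h import *
print(goal2([.49,.17,.30],70))
E
```

```text
(array([-0.041, -0.919, -0.708]), array([-0.0005,  0.0004,  0.2489]))
```

play_rows(
  commands=[
    {"travel":[-0.04,-0.3,-0.2],"delta_rot":[0,0,0.06],"gripper":0.1},
    {"travel":[-0.04,-0.6,-0.5],"delta_rot":[0,0,0.11],"gripper":0.1},
    {"travel":[-0.04,-0.92,-0.7],"delta_rot":[0,0,0.17],"gripper":0.1},
    {"travel":[-0.04,-0.92,-0.7],"delta_rot":[0,0,0.22],"gripper":0.1},
    {"travel":[-0.04,-0.92,-0.7],"delta_rot":[0,0,0.249],"gripper":0.1},
    {"travel":[-0.04,-0.92,-0.7],"delta_rot":[0,0,0.249],"gripper":0.1},
  ],
)

```text
clock: 30.42
tool_pos: [0.4899, 0.1703, 0.2994]
eef_rot: [0.173, 0.985, -0.0, 0.001]
contact_force: [-0.2, -1.0, -0.1]
opening: 0.552
```

```bash
python3 - <<'E'
from h import *
print(tool()[0],yaw(),goal2([.49,.02,.34],20))
E
```

```text
[0.48987607 0.17030915 0.29942613] 70.05741423572563 (array([-0.343, -0.942, -0.27 ]), array([0.0004, 0.0006, 0.2781]))
```

play_rows(
  commands=[
    {"travel":[-0.1,-0.3,-0.1],"delta_rot":[0,0,0.06],"gripper":0.1},
    {"travel":[-0.2,-0.6,-0.2],"delta_rot":[0,0,0.12],"gripper":0.1},
    {"travel":[-0.34,-0.94,-0.3],"delta_rot":[0,0,0.18],"gripper":0.1},
    {"travel":[-0.34,-0.94,-0.33],"delta_rot":[0,0,0.24],"gripper":0.1},
    {"travel":[-0.34,-0.94,-0.33],"delta_rot":[0,0,0.3],"gripper":0.1},
    {"travel":[-0.34,-0.94,-0.33],"delta_rot":[0,0,0.36],"gripper":0.1},
    {"travel":[-0.34,-0.94,-0.33],"delta_rot":[0,0,0.39],"gripper":0.1},
    {"travel":[-0.34,-0.94,-0.33],"delta_rot":[0,0,0.39],"gripper":0.1},
  ],
)

```text
clock: 31.42
tool_pos: [0.4894, 0.0209, 0.3489]
eef_rot: [0.707, 0.707, 0.001, 0.001]
contact_force: [-0.3, -0.4, -0.2]
opening: 0.556
```

play_rows(
  commands=[
    {"travel":[-0.4,0,0],"delta_rot":[0,0,0],"gripper":0.1},
    {"travel":[-0.8,0,0],"delta_rot":[0,0,0],"gripper":0.1},
    {"travel":[-1,0,0],"delta_rot":[0,0,0],"gripper":0.1},
    {"travel":[-1,0,0],"delta_rot":[0,0,0],"gripper":0.1},
    {"travel":[-1,0,0],"delta_rot":[0,0,0],"gripper":0.1},
  ],
)

```text
clock: 32.05
tool_pos: [0.4892, -0.1277, 0.3492]
eef_rot: [0.707, 0.707, 0.002, 0.0]
contact_force: [-0.3, 0.0, 0.4]
opening: 0.548
```

```bash
python3 - <<'E'
from h import *
s=snap("wrist"); save(s,"w9.png"); print(tool()[0],yaw(),r.get_state()["q"])
for o in viewer.outline_of("wrist","bar_100")[:5]:
    c=cloud(s,o["pixels"]); z=np.percentile(c[:,2],90); c=c[abs(c[:,2]-z)<.003]
    if len(c)>50: print(round(o["conf"],2),np.round(o["at"]),z,cv2.minAreaRect(c[:,:2].astype(np.float32)))
for o in viewer.outline_of("wrist","rack")[:2]:
    c=cloud(s,o["pixels"]); c=c[abs(c[:,2]-.016)<.004]
    if len(c)>50: print("rack",round(o["conf"],2),np.round(o["at"]),cv2.minAreaRect(c[:,:2].astype(np.float32)))
print([(round(o["conf"],2),np.round(o["at"]).tolist(),np.round(on_z(s,[o["at"]],.006)[0][:2],4).tolist()) for o in viewer.pinpoint("wrist","slot_60")[:6]])
E
```

```text
[ 0.48933749 -0.12729987  0.34927116] 0.04706450782505097 [ 0.40578374  0.41017582 -0.36076012  1.75523761  0.16566807  1.00327076
 -0.01570249]
0.86 [368. 231.] 0.029060172484425145 ((0.5576382875442505, -0.2533966898918152), (0.02817179076373577, 0.10008429735898972), 73.19014739990234)
0.8 [305. 133.] 0.028947027681843863 ((0.46165135502815247, -0.09857271611690521), (0.028286920860409737, 0.08002129197120667), 83.21305084228516)
0.73 [301.  77.] 0.029021283439164852 ((0.4589570462703705, -0.015759851783514023), (0.028412027284502983, 0.11762330681085587), 81.72666931152344)
0.42 [314. 295.] 0.0169412615247089 ((0.48338326811790466, -0.3879494369029999), (0.11204970628023148, 0.21397240459918976), 44.9576530456543)
rack 0.66 [315. 294.] ((0.48213455080986023, -0.3866988718509674), (0.11204970628023148, 0.21043787896633148), 44.9576530456543)
[(0.87, [349.0, 305.0], [0.5312, -0.3993]), (0.74, [290.0, 297.0], [0.4275, -0.3824]), (0.66, [334.0, 329.0], [0.5055, -0.4509])]
```

View pics/w9.png

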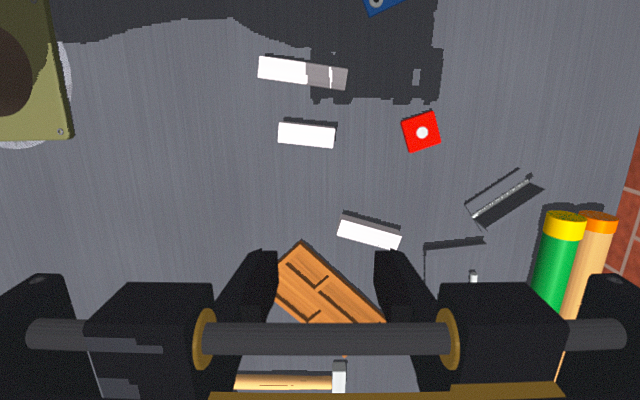

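Wrist view: bars at (303,70), (307,134), (370,230); rack at (320,290), partly hidden. The 80 bar has been knocked to (0.462,-0.099). One closer look at the rack.

play_rows(
  commands=[
    {"travel":[-0.4,0,0],"delta_rot":[0,0,0],"gripper":0.1},
    {"travel":[-0.8,0,0.2],"delta_rot":[0,0,0],"gripper":0.1},
    {"travel":[-1,0,0.4],"delta_rot":[0,0,0],"gripper":0.1},
    {"travel":[-1,0,0.4],"delta_rot":[0,0,0],"gripper":0.1},
    {"travel":[-1,0,0.4],"delta_rot":[0,0,0],"gripper":0.1},
  ],
)

```text
clock: 32.88
tool_pos: [0.4898, -0.2774, 0.2898]
eef_rot: [0.707, 0.707, 0.002, 0.001]
contact_force: [-0.0, 0.4, 0.5]
opening: 0.553
```

```bash
python3 - <<'E'
from h import *
s=snap("wrist"); save(s,"w10.png"); print(tool()[0],yaw())
for o in viewer.outline_of("wrist","bar_100")[:2]:
    c=cloud(s,o["pixels"]); z=np.percentile(c[:,2],90); c=c[abs(c[:,2]-z)<.003]
    if len(c)>50: print(round(o["conf"],2),np.round(o["at"]),z,cv2.minAreaRect(c[:,:2].astype(np.float32)))
for o in viewer.outline_of("wrist","rack")[:1]:
    c=cloud(s,o["pixels"]); t=c[abs(c[:,2]-.016)<.0025]
    rc=cv2.minAreaRect(t[:,:2].astype(np.float32)); print("rack",round(o["conf"],2),np.round(o["at"]),rc)
    # slot floors, by depth
    f=c[abs(c[:,2]-.006)<.0025][:,:2]; th=np.radians(-45); M=np.array([[np.cos(th),-np.sin(th)],[np.sin(th),np.cos(th)]])
    q=(f-np.array(rc[0]))@M
    for nm,(x,y) in dict(s60=(-.068,.029),s80=(.058,-.029),s100=(-.048,-.029),s120=(.038,.029)).items():
        L=int(nm[1:])/2000+.004; k=q[(abs(q[:,0]-x)<L+.006)&(abs(q[:,1]-y)<.024)]
        if len(k): print(nm,len(k),np.percentile(k,[1,99],axis=0).round(4).tolist(),"centre",((np.percentile(k,1,axis=0)+np.percentile(k,99,axis=0))/2-[x,y]).round(4))
print([(round(o["conf"],2),np.round(o["at"]).tolist(),np.round(on_z(s,[o["at"]],.006)[0][:2],4).tolist()) for o in viewer.pinpoint("wrist","slot_60")[:6]],[np.round(on_z(s,[o["at"]],0)[0][:2],4) for o in viewer.pinpoint("wrist","rack")[:1]])
E
```

```text
[ 0.4901235  -0.27722386  0.29027982] 0.0017974103202772725
0.61 [301.  13.] 0.0289783101062639 ((0.4617839753627777, -0.10480745136737823), (0.02463476173579693, 0.08110373467206955), 89.648681640625)
0.6 [376. 143.] 0.028924061335098384 ((0.557810366153717, -0.2535068094730377), (0.028212957084178925, 0.10025734454393387), 73.42792510986328)
rack 0.69 [319. 231.] ((0.48598188161849976, -0.3908276855945587), (0.1112048327922821, 0.22147127985954285), 44.619590759277344)
s60 1174 [[-0.101, 0.0116], [-0.0345, 0.045]] centre [ 0.0003 -0.0007]
s80 1104 [[0.0179, -0.0477], [0.1018, -0.0151]] centre [ 0.0018 -0.0024]
s100 1622 [[-0.1009, -0.0469], [0.005, -0.0144]] centre [ 0.     -0.0016]
s120 1582 [[-0.023, 0.0109], [0.0884, 0.0445]] centre [-0.0053 -0.0013]
[(0.96, [301.0, 194.0], [0.4574, -0.3252]), (0.89, [335.0, 276.0], [0.5046, -0.4539]), (0.87, [286.0, 230.0], [0.434, -0.3778]), (0.78, [354.0, 244.0], [0.5318, -0.4016])] [array([ 0.4839, -0.3923])]
```

View pics/w10.png

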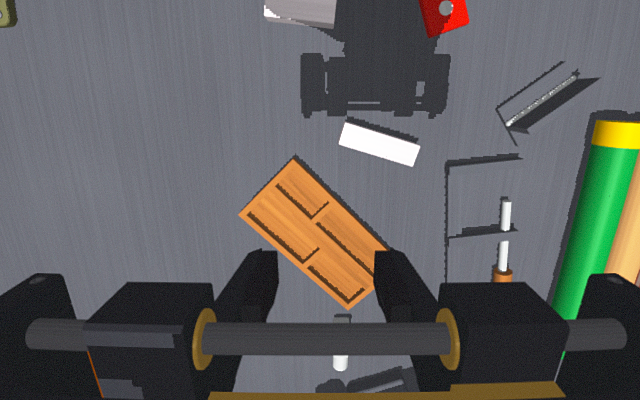

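Wrist view: rack clear at (318,230), short slot nearest (300,195) as expected; 100 bar at (380,143). Rack centre (0.4853,-0.3922), x at -45.2°. Fetch the 100 bar.

```bash
python3 - <<'E'
from h import *
print(goal2([.5577,-.2535,.09],73.3))
E
```

```text
(array([0.165, 0.447, 1.337]), array([ 0.0013,  0.001 , -0.4075]))
```

play_rows(
  commands=[
    {"travel":[0.16,0.45,0.3],"delta_rot":[0.001,0.001,-0.4075],"gripper":0},
    {"travel":[0.16,0.45,0.6],"delta_rot":[0.001,0.001,-0.4075],"gripper":0},
    {"travel":[0.16,0.45,0.9],"delta_rot":[0.001,0.001,-0.4075],"gripper":0},
    {"travel":[0.165,0.447,1],"delta_rot":[0.001,0.001,-0.4075],"gripper":0},
    {"travel":[0.165,0.447,1],"delta_rot":[0.001,0.001,-0.4075],"gripper":0},
    {"travel":[0.165,0.447,1],"delta_rot":[0.001,0.001,-0.4075],"gripper":0},
    {"travel":[0.165,0.447,1],"delta_rot":[0.001,0.001,-0.4075],"gripper":0},
    {"travel":[0.165,0.447,1],"delta_rot":[0.001,0.001,-0.4075],"gripper":0},
    {"travel":[0.165,0.447,1],"delta_rot":[0.001,0.001,-0.4075],"gripper":0},
  ],
)

```text
clock: 34.25
tool_pos: [0.5567, -0.2545, 0.1398]
eef_rot: [0.147, 0.989, 0.0, -0.0]
contact_force: [-0.1, 0.3, -0.2]
opening: 0.5
```

```bash
python3 - <<'E'
from h import *
print(tool()[0],yaw(),goal2([.5577,-.2535,.013],73.3),r.get_state()["opening"])
s=snap("scene")
for o in viewer.outline_of("scene","bar_100")[:4]:
    c=cloud(s,o["pixels"]); c=c[abs(c[:,2]-.0285)<.005]
    if len(c)>20: print(o["conf"],o["at"],cv2.minAreaRect(c[:,:2].astype(np.float32)))
E
```

```text
[ 0.55672445 -0.25447294  0.13979576] 73.04043352576363 (array([-0.005,  0.008,  0.845]), array([ 0.0002, -0.0002, -0.0014])) 0.5000766706567935
0.86 [329.2, 182.1] ((0.4597170352935791, -0.015206310898065567), (0.029189618304371834, 0.12095773965120316), 81.60846710205078)
0.54 [256.6, 190.4] ((0.5581960082054138, -0.2520030736923218), (0.03130277618765831, 0.10058271884918213), 72.84809112548828)
0.49 [307.0, 172.7] ((0.46256592869758606, -0.09739886224269867), (0.02808091789484024, 0.08514054864645004), 83.11829376220703)
```

play_rows(
  commands=[
    {"travel":[-0.005,0.008,0.3],"delta_rot":[0,0,-0.001],"gripper":0},
    {"travel":[-0.005,0.008,0.6],"delta_rot":[0,0,-0.001],"gripper":0},
    {"travel":[-0.005,0.008,0.845],"delta_rot":[0,0,-0.001],"gripper":0},
    {"travel":[-0.005,0.008,0.845],"delta_rot":[0,0,-0.001],"gripper":0},
    {"travel":[-0.005,0.008,0.845],"delta_rot":[0,0,-0.001],"gripper":-1},
    {"travel":[-0.005,0.008,0.845],"delta_rot":[0,0,-0.001],"gripper":-1},
    {"travel":[-0.005,0.008,0.845],"delta_rot":[0,0,-0.001],"gripper":-1},
    {"travel":[-0.005,0.008,0.845],"delta_rot":[0,0,-0.001],"gripper":-1},
    {"travel":[-0.005,0.008,0.845],"delta_rot":[0,0,-0.001],"gripper":-1},
    {"travel":[-0.005,0.008,0.6],"delta_rot":[0,0,-0.001],"gripper":-1},
    {"travel":[-0.005,0.008,0.4],"delta_rot":[0,0,-0.001],"gripper":-1},
    {"travel":[-0.005,0.008,0.4],"delta_rot":[0,0,-0.001],"gripper":-1},
  ],
  force=50,
)

```text
clock: 35.85
tool_pos: [0.559, -0.2542, 0.0818]
eef_rot: [0.145, 0.989, -0.0, 0.002]
contact_force: [0.1, 0.5, -2.2]
opening: 0.314
```

```bash
python3 - <<'E'
from h import *
st=r.get_state();print(tool()[0],yaw(),goal2([.4309,-.3785,.08],44.8),st["opening"]*88,st["contact_force"])
E
```

```text
[ 0.55897551 -0.25424687  0.08176268] 73.31814069534136 (array([ 0.58 , -1.039,  0.009]), array([0.0004, 0.001 , 0.1584])) 27.609557609029636 [ 0.14519211  0.52825885 -2.23853738]
```

play_rows(
  commands=[
    {"travel":[0.15,-0.25,0],"delta_rot":[0,0,0.05],"gripper":-1},
    {"travel":[0.3,-0.55,0],"delta_rot":[0,0,0.1],"gripper":-1},
    {"travel":[0.45,-0.85,0],"delta_rot":[0,0,0.158],"gripper":-1},
    {"travel":[0.58,-1,0],"delta_rot":[0,0.001,0.158],"gripper":-1},
    {"travel":[0.58,-1,0],"delta_rot":[0,0.001,0.158],"gripper":-1},
    {"travel":[0.58,-1,0],"delta_rot":[0,0.001,0.158],"gripper":-1},
  ],
)

```text
clock: 36.6
tool_pos: [0.4318, -0.3714, 0.0789]
eef_rot: [0.383, 0.924, 0.001, -0.002]
contact_force: [-0.3, 0.3, -2.0]
opening: 0.313
```

```bash
python3 - <<'E'
from h import *
st=r.get_state();print(tool()[0],yaw(),goal2([.4309,-.3785,.02],44.8),st["opening"]*88,st["contact_force"])
for n in ("wrist","scene"):
  s=snap(n)
  for o in viewer.outline_of(n,"bar_100")[:4]:
    c=cloud(s,o["pixels"]); c=c[(c[:,2]>.06)]
    if len(c)>20: print(n,o["conf"],o["at"],np.percentile(c[:,2],[10,90]),cv2.minAreaRect(c[:,:2].astype(np.float32)))
E
```

```text
[ 0.43182427 -0.37137424  0.07886812] 44.96742065832166 (array([-0.031, -0.038,  0.392]), array([ 0.0002, -0.0016,  0.0009])) 27.53996782966226 [-0.34327753  0.25188852 -1.9562107 ]
wrist 0.77 [326.6, 241.1] [0.09126984 0.09309011] ((0.43038901686668396, -0.37163105607032776), (0.028419241309165955, 0.10026257485151291), 44.75199508666992)
```

play_rows(
  commands=[
    {"travel":[-0.036,-0.036,0],"delta_rot":[0,-0.001,0.001],"gripper":-1},
    {"travel":[-0.036,-0.036,0.1],"delta_rot":[0,-0.001,0.001],"gripper":-1},
    {"travel":[-0.036,-0.036,0.25],"delta_rot":[0,-0.001,0.001],"gripper":-1},
    {"travel":[-0.036,-0.036,0.33],"delta_rot":[0,-0.001,0.001],"gripper":-1},
    {"travel":[-0.036,-0.036,0.38],"delta_rot":[0,-0.001,0.001],"gripper":-1},
    {"travel":[-0.036,-0.036,0.38],"delta_rot":[0,-0.001,0.001],"gripper":-1},
  ],
)

```text
clock: 37.55
tool_pos: [0.4308, -0.3797, 0.0221]
eef_rot: [0.385, 0.923, -0.0, -0.001]
contact_force: [-0.2, -1.0, -1.6]
opening: 0.313
```

play_rows(
  commands=[
    {"travel":[0,0,0.008],"delta_rot":[0,0,0],"gripper":-1},
    {"travel":[0,0,0.008],"delta_rot":[0,0,0],"gripper":-0.15},
    {"travel":[0,0,0.008],"delta_rot":[0,0,0],"gripper":-0.15},
    {"travel":[0,0,0.008],"delta_rot":[0,0,0],"gripper":-0.15},
    {"travel":[0,0,-0.1],"delta_rot":[0,0,0],"gripper":-0.15},
    {"travel":[0,0,-0.4],"delta_rot":[0,0,0],"gripper":-0.1},
    {"travel":[0,0.3,-0.7],"delta_rot":[0,0,0],"gripper":0},
    {"travel":[0,0.6,-1],"delta_rot":[0,0,0],"gripper":0},
    {"travel":[0,0.6,-1],"delta_rot":[0,0,0],"gripper":0},
  ],
)

```text
clock: 38.67
tool_pos: [0.5009, -0.3131, 0.1776]
eef_rot: [0.382, 0.924, 0.001, 0.004]
contact_force: [-0.0, 0.4, -0.3]
opening: 0.503
```

```bash
python3 - <<'E'
from h import *
st=r.get_state();print(tool()[0],yaw(),st["opening"]*88)
for n in ("scene","side","wrist"):
  s=snap(n)
  for o in viewer.outline_of(n,"bar_100")[:4]:
    c=cloud(s,o["pixels"]); z=np.percentile(c[:,2],90); c=c[abs(c[:,2]-z)<.006]
    if len(c)>20: print(n,round(o["conf"],2),np.round(o["at"]),z.round(4),cv2.minAreaRect(c[:,:2].astype(np.float32)))
print(goal2([.4617,-.0980,.17],83.2))
E
```

```text
[ 0.50092403 -0.31314381  0.17762031] 45.10487004720949 44.23526081895878
scene 0.8 [328. 183.] 0.0314 ((0.46060386300086975, -0.015004541724920273), (0.027508031576871872, 0.1189693734049797), 82.46549987792969)
scene 0.77 [234. 156.] 0.0372 ((0.4369964897632599, -0.3831440210342407), (0.03262948617339134, 0.08351169526576996), 44.12300109863281)
scene 0.74 [253. 246.] 0.0516 ((0.7711948752403259, -0.20086835324764252), (0.09850520640611649, 0.007766933646053076), 36.69572448730469)
scene 0.48 [306. 175.] 0.0313 ((0.4618421792984009, -0.09664862602949142), (0.028608180582523346, 0.08206083625555038), 84.59197998046875)
side 0.7 [322. 244.] 0.0301 ((0.4627087116241455, -0.10003422200679779), (0.030948303639888763, 0.08021745830774307), 84.08219909667969)
side 0.7 [388. 279.] 0.0368 ((0.4321104884147644, -0.38006314635276794), (0.03203767165541649, 0.09957394003868103), 45.53355026245117)
side 0.64 [303. 232.] 0.031 ((0.45996272563934326, -0.016660839319229126), (0.03060205839574337, 0.12273456901311874), 82.46410369873047)
side 0.22 [398. 270.] 0.0188 ((0.4865533113479614, -0.3903771638870239), (0.11687882244586945, 0.22132888436317444), 45.01166915893555)
wrist 0.88 [232. 184.] 0.0349 ((0.43023213744163513, -0.38028383255004883), (0.028474662452936172, 0.09903064370155334), 44.21609878540039)
wrist 0.71 [497.  10.] 0.0286 ((0.4939877390861511, -0.10832524299621582), (0.03561640903353691, 0.020127607509493828), 45.442413330078125)
wrist 0.55 [288. 208.] 0.0166 ((0.48514413833618164, -0.3906835913658142), (0.10953722894191742, 0.2192772775888443), 44.62035369873047)
(array([1.19 , 0.879, 0.01 ]), array([-0.0005, -0.0014, -0.2144]))
```

Bar 100 is in its slot (top 35 mm, aligned). Now the 80 bar.

play_rows(
  commands=[
    {"travel":[0.4,0.3,0],"delta_rot":[0,0,-0.05],"gripper":0},
    {"travel":[0.8,0.6,0],"delta_rot":[0,0,-0.11],"gripper":0},
    {"travel":[1,0.88,0],"delta_rot":[0,0,-0.16],"gripper":0},
    {"travel":[1,0.88,0],"delta_rot":[0,-0.001,-0.214],"gripper":0},
    {"travel":[1,0.88,0],"delta_rot":[0,-0.001,-0.214],"gripper":0},
    {"travel":[1,0.88,0],"delta_rot":[0,-0.001,-0.214],"gripper":0},
  ],
)

```text
clock: 39.72
tool_pos: [0.4827, -0.1191, 0.1719]
eef_rot: [0.062, 0.998, -0.001, -0.0]
contact_force: [-0.1, -1.4, -0.1]
opening: 0.497
```

```bash
python3 - <<'E'
from h import *
print(tool()[0],yaw(),goal2([.4617,-.0985,.08],83.2),r.get_state()["opening"])
E
```

```text
[ 0.4827011  -0.11909856  0.1719027 ] 82.92256693349246 (array([0.156, 0.12 , 0.612]), array([-0.0006,  0.    , -0.0015])) 0.4967824449804178
```

play_rows(
  commands=[
    {"travel":[0.156,0.12,0.2],"delta_rot":[0,0,-0.0015],"gripper":0},
    {"travel":[0.156,0.12,0.4],"delta_rot":[0,0,-0.0015],"gripper":0},
    {"travel":[0.156,0.12,0.61],"delta_rot":[0,0,-0.0015],"gripper":0},
    {"travel":[0.156,0.12,0.61],"delta_rot":[0,0,-0.0015],"gripper":0},
    {"travel":[0.156,0.12,0.61],"delta_rot":[0,0,-0.0015],"gripper":0},
  ],
)

```text
clock: 40.35
tool_pos: [0.4626, -0.0975, 0.0815]
eef_rot: [0.058, 0.998, -0.001, 0.001]
contact_force: [0.5, 0.5, 0.3]
opening: 0.501
```

play_rows(
  commands=[
    {"travel":[0,0,0.2],"delta_rot":[0,0,0],"gripper":0},
    {"travel":[0,0,0.35],"delta_rot":[0,0,0],"gripper":0},
    {"travel":[0,0,0.447],"delta_rot":[0,0,0],"gripper":0},
    {"travel":[0,0,0.447],"delta_rot":[0,0,0],"gripper":0},
    {"travel":[0,0,0.447],"delta_rot":[0,0,0],"gripper":-1},
    {"travel":[0,0,0.447],"delta_rot":[0,0,0],"gripper":-1},
    {"travel":[0,0,0.447],"delta_rot":[0,0,0],"gripper":-1},
    {"travel":[0,0,0.447],"delta_rot":[0,0,0],"gripper":-1},
    {"travel":[0,0,0.447],"delta_rot":[0,0,0],"gripper":-1},
    {"travel":[0,0,0.25],"delta_rot":[0,0,0],"gripper":-1},
    {"travel":[0,0,0],"delta_rot":[0,0,0],"gripper":-1},
    {"travel":[0,0,0],"delta_rot":[0,0,0],"gripper":-1},
  ],
)

```text
clock: 41.85
tool_pos: [0.4635, -0.0969, 0.0829]
eef_rot: [0.057, 0.998, -0.0, 0.003]
contact_force: [0.8, -0.0, -2.1]
opening: 0.317
```

```bash
python3 - <<'E'
from h import *
st=r.get_state();print(tool()[0],yaw(),st["opening"]*88,st["contact_force"],goal2([.49,-.235,.09],64))
E
```

```text
[ 0.46348177 -0.09691683  0.08294062] 83.4333459080048 27.920301838902652 [ 0.82543287 -0.03923089 -2.14192012] (array([-0.281, -0.894, -0.046]), array([0.0004, 0.0018, 0.108 ]))
```

play_rows(
  commands=[
    {"travel":[-0.1,-0.3,-0.05],"delta_rot":[0,0,0.04],"gripper":-1},
    {"travel":[-0.2,-0.6,-0.05],"delta_rot":[0,0.001,0.08],"gripper":-1},
    {"travel":[-0.28,-0.9,-0.05],"delta_rot":[0,0.002,0.108],"gripper":-1},
    {"travel":[-0.28,-0.9,-0.05],"delta_rot":[0,0.002,0.108],"gripper":-1},
  ],
)

```text
clock: 42.35
tool_pos: [0.4877, -0.2409, 0.0871]
eef_rot: [0.228, 0.974, -0.002, -0.003]
contact_force: [-1.1, -0.1, -2.2]
opening: 0.311
```

```bash
python3 - <<'E'
from h import *
st=r.get_state();print(tool()[0],yaw(),st["opening"]*88,goal2([.5056,-.36,.09],44.8))
E
```

```text
[ 0.48765395 -0.24089958  0.08710004] 63.58365185377421 27.36595992199775 (array([-0.46 , -0.658, -0.018]), array([-0.0019, -0.0011,  0.1043]))
```

play_rows(
  commands=[
    {"travel":[-0.2,-0.3,-0.02],"delta_rot":[-0.002,0,0.05],"gripper":-1},
    {"travel":[-0.4,-0.6,-0.02],"delta_rot":[-0.002,0,0.104],"gripper":-1},
    {"travel":[-0.65,-0.98,-0.02],"delta_rot":[-0.002,-0.001,0.104],"gripper":-1},
    {"travel":[-0.65,-0.98,-0.02],"delta_rot":[-0.002,-0.001,0.104],"gripper":-1},
    {"travel":[-0.65,-0.98,-0.02],"delta_rot":[-0.002,-0.001,0.104],"gripper":-1},
  ],
)

```text
clock: 42.98
tool_pos: [0.5118, -0.409, 0.0901]
eef_rot: [0.379, 0.925, 0.003, -0.001]
contact_force: [0.5, 0.0, -1.7]
opening: 0.31
```

```bash
python3 - <<'E'
from h import *
st=r.get_state();p,_=tool();print(p,yaw(),st["opening"]*88,st["contact_force"])
s=snap("wrist")
for o in viewer.outline_of("wrist","bar_80")[:4]:
    c=cloud(s,o["pixels"]); c=c[(c[:,2]>.06)]
    if len(c)>20:
        rc=cv2.minAreaRect(c[:,:2].astype(np.float32)); print(o["conf"],o["at"],np.percentile(c[:,2],[10,90]),rc); off=np.array(rc[0])-p[:2]; print(off)
print(goal2([.5056,-.4538,.0205],44.8))
E
```

```text
[ 0.51180732 -0.40898465  0.0901062 ] 45.40240029384193 27.263267374746846 [ 0.46989104  0.0268913  -1.69152933]
0.64 [323.1, 249.2] [0.10164309 0.10393937] ((0.5053183436393738, -0.4040818214416504), (0.02813732996582985, 0.06615978479385376), 45.39968490600586)
[-0.00648898  0.00490283]
(array([-0.186, -0.256,  0.466]), array([ 0.0015, -0.0013,  0.0043]))
```

play_rows(
  commands=[
    {"travel":[-0.186,-0.256,0],"delta_rot":[0.001,-0.001,0.003],"gripper":-1},
    {"travel":[-0.186,-0.256,0],"delta_rot":[0.001,-0.001,0.004],"gripper":-1},
    {"travel":[-0.186,-0.256,0],"delta_rot":[0.001,-0.001,0.004],"gripper":-1},
  ],
)

```text
clock: 43.45
tool_pos: [0.5056, -0.4551, 0.091]
eef_rot: [0.385, 0.923, 0.001, 0.0]
contact_force: [0.6, 1.2, -1.3]
opening: 0.307
```

```bash
python3 - <<'E'
from h import *
st=r.get_state();p,_=tool();print(p,yaw(),st["opening"]*88,goal2([.5056,-.4538,.0215],44.8))
E
```

```text
[ 0.50557383 -0.45513909  0.09102795] 44.76725242676959 27.028052720204943 (array([0.006, 0.006, 0.464]), array([ 0.0005,  0.    , -0.0002]))
```

play_rows(
  commands=[
    {"travel":[0.006,0.006,0.15],"delta_rot":[0,0,0],"gripper":-1},
    {"travel":[0.006,0.006,0.3],"delta_rot":[0,0,0],"gripper":-1},
    {"travel":[0.006,0.006,0.4],"delta_rot":[0,0,0],"gripper":-1},
    {"travel":[0.006,0.006,0.46],"delta_rot":[0,0,0],"gripper":-1},
    {"travel":[0.006,0.006,0.464],"delta_rot":[0,0,0],"gripper":-1},
    {"travel":[0.006,0.006,0.464],"delta_rot":[0,0,0],"gripper":-1},
  ],
)

```text
clock: 44.2
tool_pos: [0.5057, -0.4558, 0.0217]
eef_rot: [0.386, 0.923, 0.0, 0.001]
contact_force: [1.1, -0.0, -1.6]
opening: 0.312
```

play_rows(
  commands=[
    {"travel":[0,0.005,0.008],"delta_rot":[0,0,0],"gripper":-1},
    {"travel":[0,0.005,0.008],"delta_rot":[0,0,0],"gripper":-0.15},
    {"travel":[0,0.005,0.008],"delta_rot":[0,0,0],"gripper":-0.15},
    {"travel":[0,0.005,0.008],"delta_rot":[0,0,0],"gripper":-0.15},
    {"travel":[0,0.005,-0.1],"delta_rot":[0,0,0],"gripper":-0.15},
    {"travel":[0,0.005,-0.4],"delta_rot":[0,0,0],"gripper":-0.1},
    {"travel":[0.2,0.4,-0.7],"delta_rot":[0,0,0],"gripper":0},
    {"travel":[0.5,0.8,-0.95],"delta_rot":[0,0,0],"gripper":0},
    {"travel":[0.6,1,-0.95],"delta_rot":[0,0,0],"gripper":0},
    {"travel":[0.6,1,-0.95],"delta_rot":[0,0,0],"gripper":0},
  ],
)

```text
clock: 45.45
tool_pos: [0.552, -0.28, 0.1676]
eef_rot: [0.381, 0.924, 0.002, 0.003]
contact_force: [-0.3, -0.2, -0.5]
opening: 0.501
```

```bash
python3 - <<'E'
from h import *
st=r.get_state();print(tool()[0],yaw(),st["opening"]*88)
for n in ("scene","side","wrist"):
  s=snap(n)
  for o in viewer.outline_of(n,"bar_100")[:4]:
    c=cloud(s,o["pixels"]); z=np.percentile(c[:,2],90); c=c[abs(c[:,2]-z)<.006]
    if len(c)>20: print(n,round(o["conf"],2),np.round(o["at"]),z.round(4),cv2.minAreaRect(c[:,:2].astype(np.float32)))
print(goal2([.46,-.016,.17],81.9))
E
```

```text
[ 0.55199311 -0.27996073  0.16758937] 45.16564055919031 44.12021583243621
scene 0.73 [395. 217.] 0.0355 ((0.5770303606987, 0.2541831135749817), (0.12365231662988663, 0.2961500287055969), 26.20121192932129)
scene 0.68 [212. 167.] 0.0369 ((0.5053426623344421, -0.45350027084350586), (0.030441828072071075, 0.07828612625598907), 46.542213439941406)
scene 0.63 [229. 158.] 0.038 ((0.4316079616546631, -0.38410016894340515), (0.030362632125616074, 0.09303593635559082), 55.56904602050781)
scene 0.52 [327. 177.] 0.0318 ((0.45975321531295776, -0.014270711690187454), (0.029142411425709724, 0.1208551675081253), 82.14803314208984)
side 0.73 [416. 270.] 0.0368 ((0.5055668354034424, -0.45673272013664246), (0.031203506514430046, 0.08109401166439056), 46.48798751831055)
side 0.73 [385. 277.] 0.0366 ((0.43157958984375, -0.3802464008331299), (0.03204713761806488, 0.0990402102470398), 44.677284240722656)
side 0.69 [303. 235.] 0.0307 ((0.457838773727417, -0.01815878599882126), (0.029565708711743355, 0.11717984825372696), 82.83539581298828)
wrist 0.82 [176. 256.] 0.0348 ((0.4925684332847595, -0.4423065781593323), (0.028341952711343765, 0.04373355954885483), 44.19279861450195)
wrist 0.56 [162. 166.] 0.0349 ((0.43071165680885315, -0.38001981377601624), (0.02933395653963089, 0.09962449967861176), 44.83562088012695)
(array([ 1.706,  0.858, -0.046]), array([-0.0004,  0.0003, -0.208 ]))
```

Bar 80 is in too. Now the 120 bar.

play_rows(
  commands=[
    {"travel":[0.35,0.2,0],"delta_rot":[0,0,-0.05],"gripper":0},
    {"travel":[0.7,0.4,0],"delta_rot":[0,0,-0.1],"gripper":0},
    {"travel":[1,0.6,0],"delta_rot":[0,0,-0.15],"gripper":0},
    {"travel":[1,0.86,0],"delta_rot":[0,0,-0.208],"gripper":0},
    {"travel":[1,0.86,0],"delta_rot":[0,0,-0.208],"gripper":0},
    {"travel":[1,0.86,0],"delta_rot":[0,0,-0.208],"gripper":0},
  ],
)

```text
clock: 46.5
tool_pos: [0.5343, -0.0911, 0.1633]
eef_rot: [0.071, 0.997, -0.001, 0.0]
contact_force: [-1.0, -0.4, 0.3]
opening: 0.495
```

```bash
python3 - <<'E'
from h import *
print(tool()[0],yaw(),goal2([.4590,-.0160,.08],81.9),r.get_state()["opening"])
E
```

```text
[ 0.53427264 -0.09112152  0.16333061] 81.85705587643601 (array([0.568, 0.426, 0.555]), array([-0.0005,  0.    , -0.0002])) 0.494634376426861
```

play_rows(
  commands=[
    {"travel":[0.3,0.2,0.1],"delta_rot":[0,0,0],"gripper":0},
    {"travel":[0.568,0.426,0.3],"delta_rot":[0,0,0],"gripper":0},
    {"travel":[0.568,0.426,0.55],"delta_rot":[0,0,0],"gripper":0},
    {"travel":[0.568,0.426,0.55],"delta_rot":[0,0,0],"gripper":0},
    {"travel":[0.568,0.426,0.55],"delta_rot":[0,0,0],"gripper":0},
  ],
)

```text
clock: 47.12
tool_pos: [0.4601, -0.0155, 0.082]
eef_rot: [0.071, 0.998, -0.001, 0.001]
contact_force: [-0.7, -0.5, 0.3]
opening: 0.501
```

play_rows(
  commands=[
    {"travel":[0,0,0.2],"delta_rot":[0,0,0],"gripper":0},
    {"travel":[0,0,0.35],"delta_rot":[0,0,0],"gripper":0},
    {"travel":[0,0,0.447],"delta_rot":[0,0,0],"gripper":0},
    {"travel":[0,0,0.447],"delta_rot":[0,0,0],"gripper":0},
    {"travel":[0,0,0.447],"delta_rot":[0,0,0],"gripper":-1},
    {"travel":[0,0,0.447],"delta_rot":[0,0,0],"gripper":-1},
    {"travel":[0,0,0.447],"delta_rot":[0,0,0],"gripper":-1},
    {"travel":[0,0,0.447],"delta_rot":[0,0,0],"gripper":-1},
    {"travel":[0,0,0.447],"delta_rot":[0,0,0],"gripper":-1},
    {"travel":[0,0,0.25],"delta_rot":[0,0,0],"gripper":-1},
    {"travel":[0,0,0],"delta_rot":[0,0,0],"gripper":-1},
    {"travel":[0,0,0],"delta_rot":[0,0,0],"gripper":-1},
  ],
)

```text
clock: 48.62
tool_pos: [0.4605, -0.0144, 0.0831]
eef_rot: [0.07, 0.998, 0.001, 0.003]
contact_force: [-0.8, -0.1, -3.6]
opening: 0.308
```

```bash
python3 - <<'E'
from h import *
st=r.get_state();print(tool()[0],yaw(),st["opening"]*88,st["contact_force"],goal2([.49,-.15,.09],72))
E
```

```text
[ 0.46049084 -0.01440791  0.08314205] 81.96512191899994 27.146826496018967 [-0.84203647 -0.05793288 -3.61237675] (array([-0.321, -0.867, -0.046]), array([0.0007, 0.0016, 0.0554]))
```

play_rows(
  commands=[
    {"travel":[-0.1,-0.3,-0.05],"delta_rot":[0,0.001,0.02],"gripper":-1},
    {"travel":[-0.2,-0.6,-0.05],"delta_rot":[0,0.001,0.04],"gripper":-1},
    {"travel":[-0.32,-0.95,-0.05],"delta_rot":[0,0.002,0.055],"gripper":-1},
    {"travel":[-0.32,-0.95,-0.05],"delta_rot":[0,0.002,0.055],"gripper":-1},
  ],
)

```text
clock: 49.12
tool_pos: [0.4862, -0.1687, 0.087]
eef_rot: [0.16, 0.987, -0.002, -0.003]
contact_force: [0.3, 0.7, -1.9]
opening: 0.308
```

```bash
python3 - <<'E'
from h import *
st=r.get_state();print(tool()[0],yaw(),st["opening"]*88,goal2([.515,-.29,.09],55))
E
```

```text
[ 0.48622774 -0.16874287  0.08703204] 71.54726028045846 27.066005305165024 (array([-0.438, -0.706, -0.018]), array([-0.002 , -0.0014,  0.0919]))
```

play_rows(
  commands=[
    {"travel":[-0.15,-0.25,-0.02],"delta_rot":[-0.002,-0.001,0.04],"gripper":-1},
    {"travel":[-0.3,-0.5,-0.02],"delta_rot":[-0.002,-0.001,0.09],"gripper":-1},
    {"travel":[-0.5,-0.85,-0.02],"delta_rot":[-0.002,-0.001,0.148],"gripper":-1},
    {"travel":[-0.55,-0.95,-0.02],"delta_rot":[-0.002,-0.001,0.148],"gripper":-1},
    {"travel":[-0.55,-0.95,-0.02],"delta_rot":[-0.002,-0.001,0.148],"gripper":-1},
  ],
)

```text
clock: 49.75
tool_pos: [0.5214, -0.323, 0.0902]
eef_rot: [0.379, 0.926, 0.002, -0.001]
contact_force: [0.6, 0.6, -1.6]
opening: 0.313
```

```bash
python3 - <<'E'
from h import *
st=r.get_state();p,_=tool();print(p,yaw(),st["opening"]*88,st["contact_force"],goal2([.5327,-.3988,.085],44.8))
s=snap("wrist"); save(s,"w11.png")
for o in viewer.outline_of("wrist","bar_80")[:4]:
    c=cloud(s,o["pixels"]); c=c[(c[:,2]>.06)]
    if len(c)>20:
        rc=cv2.minAreaRect(c[:,:2].astype(np.float32)); print(o["conf"],o["at"],np.percentile(c[:,2],[10,90]),rc); off=np.array(rc[0])-p[:2]; print(off)
E
```

```text
[ 0.52139099 -0.3230103   0.09023189] 45.50665221978287 27.548773100714875 [ 0.62249572  0.6477683  -1.55686699] (array([-0.408, -0.308,  0.032]), array([ 0.0009, -0.0012,  0.0039]))
0.8 [326.1, 234.6] [0.10216657 0.10386465] ((0.5196316838264465, -0.32278111577033997), (0.028143873438239098, 0.12000076472759247), 45.370269775390625)
[-0.0017593   0.00022919]
0.22 [246.1, 171.4] [0.09084552 0.15975131] ((0.4819895327091217, -0.3138098418712616), (0.018961656838655472, 0.05359017103910446), 46.25142288208008)
[-0.03940145  0.00920046]
```

play_rows(
  commands=[
    {"travel":[-0.2,-0.15,0],"delta_rot":[0.001,-0.001,0.004],"gripper":-1},
    {"travel":[-0.415,-0.305,0],"delta_rot":[0.001,-0.001,0.004],"gripper":-1},
    {"travel":[-0.415,-0.305,0],"delta_rot":[0.001,-0.001,0.004],"gripper":-1},
    {"travel":[-0.415,-0.305,0.03],"delta_rot":[0.001,-0.001,0.004],"gripper":-1},
  ],
)

```text
clock: 50.35
tool_pos: [0.5354, -0.3961, 0.0867]
eef_rot: [0.383, 0.924, 0.001, 0.0]
contact_force: [0.6, 1.3, -2.7]
opening: 0.313
```

```bash
python3 - <<'E'
from h import *
st=r.get_state();p,_=tool();print(p,yaw(),st["opening"]*88,goal2([.5339,-.3993,.0205],44.8))
E
```

```text
[ 0.53535222 -0.39606015  0.08671426] 45.010620853420754 27.5021416131098 (array([-0.009, -0.023,  0.441]), array([ 0.0009, -0.0002,  0.0012]))
```

play_rows(
  commands=[
    {"travel":[0,0,0.1],"delta_rot":[0,0,0],"gripper":-1},
    {"travel":[0,0,0.25],"delta_rot":[0,0,0],"gripper":-1},
    {"travel":[0,0,0.36],"delta_rot":[0,0,0],"gripper":-1},
    {"travel":[0,0,0.42],"delta_rot":[0,0,0],"gripper":-1},
    {"travel":[0,0,0.435],"delta_rot":[0,0,0],"gripper":-1},
    {"travel":[0,0,0.435],"delta_rot":[0,0,0],"gripper":-1},
  ],
)

```text
clock: 51.1
tool_pos: [0.5351, -0.3991, 0.0218]
eef_rot: [0.384, 0.923, 0.0, 0.001]
contact_force: [0.6, -1.1, -2.4]
opening: 0.316
```

play_rows(
  commands=[
    {"travel":[0,0,0.008],"delta_rot":[0,0,0],"gripper":-1},
    {"travel":[0,0,0.008],"delta_rot":[0,0,0],"gripper":-0.15},
    {"travel":[0,0,0.008],"delta_rot":[0,0,0],"gripper":-0.15},
    {"travel":[0,0,0.008],"delta_rot":[0,0,0],"gripper":-0.15},
    {"travel":[0,0,-0.1],"delta_rot":[0,0,0],"gripper":-0.15},
    {"travel":[0,0,-0.4],"delta_rot":[0,0,0],"gripper":-0.1},
    {"travel":[0.2,0.4,-0.7],"delta_rot":[0,0,0],"gripper":0},
    {"travel":[0.5,0.6,-1],"delta_rot":[0,0,0],"gripper":0},
    {"travel":[0.6,0.7,-1],"delta_rot":[0,0,0],"gripper":0},
    {"travel":[0.6,0.7,-1],"delta_rot":[0,0,0],"gripper":0},
  ],
)

```text
clock: 52.35
tool_pos: [0.5476, -0.2567, 0.1749]
eef_rot: [0.381, 0.925, 0.002, 0.003]
contact_force: [0.5, -0.4, 0.1]
opening: 0.502
```

```bash
python3 - <<'E'
from h import *
st=r.get_state();print(tool()[0],yaw(),st["opening"]*88)
for n in ("scene","side","wrist"):
  s=snap(n)
  if n=="scene": cv2.imwrite("pics/s12.png",cv2.resize(s["color"][120:290,170:490,::-1],None,fx=2.5,fy=2.5,interpolation=2))
  for o in viewer.outline_of(n,"bar_100")[:5]:
    c=cloud(s,o["pixels"]); z=np.percentile(c[:,2],90); c=c[abs(c[:,2]-z)<.006]
    if len(c)>20: print(n,round(o["conf"],2),np.round(o["at"]),z.round(4),cv2.minAreaRect(c[:,:2].astype(np.float32)))
  if n=="wrist": continue
  for o in viewer.outline_of(n,"strap_a")[:2]:
    c=cloud(s,o["pixels"]);c=c[(c[:,2]>.05)&(c[:,2]<.095)]
    if len(c)>30: print("strap",n,round(o["conf"],2),np.percentile(c[:,2],[5,50,95]).round(4),cv2.minAreaRect(c[:,:2].astype(np.float32)))
  for k in viewer.outline_of(n,"tube")[:1]:
    c=cloud(s,k["pixels"]); c=c[(c[:,2]>.035)&(c[:,2]<.0525)]
    if len(c)>40: print("tube",n,fit_tube(c,[.541,.2295,np.radians(24.7)],.04))
E
```

```text
[ 0.5475725  -0.2567248   0.17493066] 45.22493982769536 44.18064758687518
scene 0.83 [219. 176.] 0.037 ((0.53513103723526, -0.3964845836162567), (0.033054545521736145, 0.11858479678630829), 44.7751350402832)
scene 0.59 [191. 151.] 0.028 ((0.4037233889102936, -0.5514065623283386), (0.08747097104787827, 0.2622893154621124), 79.28244018554688)
scene 0.48 [384. 224.] 0.0617 ((0.621087908744812, 0.2148721069097519), (0.03587668761610985, 0.13656160235404968), 25.27008056640625)
scene 0.48 [295. 220.] 0.0182 ((0.6307578682899475, -0.09456205368041992), (0.050472814589738846, 0.046796366572380066), 22.788925170898438)
scene 0.44 [230. 158.] 0.0374 ((0.4425452947616577, -0.3875069320201874), (0.030051521956920624, 0.06993402540683746), 48.48289108276367)
strap scene 0.73 [0.0539 0.0583 0.0626] ((0.6211010217666626, 0.21487237513065338), (0.036163218319416046, 0.1365875005722046), 25.43300437927246)
strap scene 0.67 [0.0536 0.0587 0.0631] ((0.4905613660812378, 0.2888379395008087), (0.13932332396507263, 0.03668608516454697), 25.147573471069336)
tube scene (array([0.53114208, 0.22044268, 0.2897
[... 454 characters left out ...]
217651367)
side 0.51 [439. 294.] 0.028 ((0.42784392833709717, -0.5764299631118774), (0.20726361870765686, 0.0853361040353775), 1.7737114429473877)
side 0.49 [384. 271.] 0.019 ((0.4862816035747528, -0.3908444941043854), (0.11453092098236084, 0.21988926827907562), 44.055416107177734)
wrist 0.97 [155. 188.] 0.0349 ((0.4305661618709564, -0.38030871748924255), (0.029366878792643547, 0.10035639256238937), 44.81377029418945)
wrist 0.96 [167. 265.] 0.0347 ((0.48633503913879395, -0.4371097683906555), (0.029439227655529976, 0.028439555317163467), 41.56741714477539)
wrist 0.77 [224. 250.] 0.0349 ((0.5200791954994202, -0.38468828797340393), (0.028911195695400238, 0.08058929443359375), 44.82915115356445)
```

View pics/s12.png

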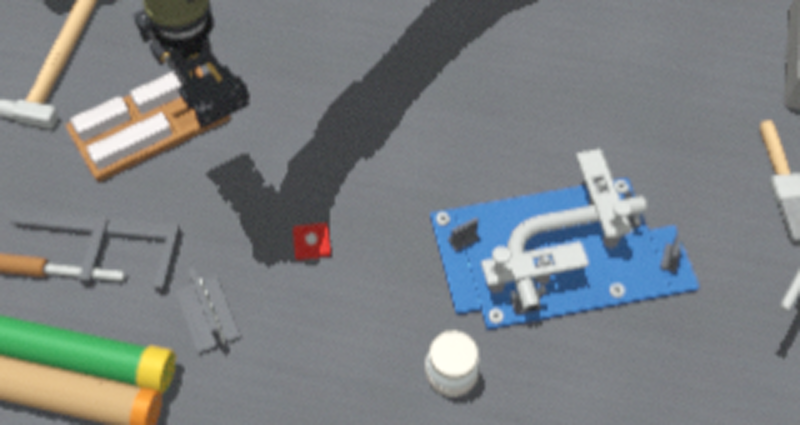

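The picture shows three bars in the rack, (98,117), (155,90) and (130,140), and both straps over their studs at (600,185) and (543,260). The last tube fit failed because its mask was wrong, so I'll repeat that fit and then hand in.

```bash
python3 - <<'E'
from h import *
for n in ("scene","side"):
  s=snap(n)
  for k in viewer.outline_of(n,"tube")[:3]:
    c=cloud(s,k["pixels"]); c=c[(c[:,2]>.035)&(c[:,2]<.0525)&(np.hypot(c[:,0]-.56,c[:,1]-.22)<.2)]
    if len(c)>40: v,e=fit_tube(c,[.541,.2295,np.radians(24.7)],.04); print(n,round(k["conf"],2),np.round(k["at"]),len(c),v.round(4),e.round(4))
print(r.finish_job())
E
```

```text
scene 0.83 [384. 209.] 268 [0.5417 0.2293 0.4507 0.04  ] 0.0014
the job is handed in; nothing more can be done
None
```

I seated the tube, swung both straps home, and put all three bars that were out into their own slots. I handed the job in at about 52 s of the 208 s allowed, and no verdict was reported.

- **Tube:** My last fit put its origin at (0.5417, 0.2293, 0.040) against a measured seat of (0.541, 0.2295, 0.040). Its angle came out at 25.8°, about 0.9° off the fixture's roughly 24.85°, inside the 0.05 rad limit. Just after placing it, the wrist camera gave 25.1°.
- **Straps:** Both lie level with their tops at about 58 mm, so their undersides are at 52 mm. They lie within about 0.6° of their home directions. In the last picture each slot shows its stud through it.
- **Bars:** The 100, 80 and 120 mm bars lie flat and aligned in their own slots, tops at about 35 mm in the wrist view against 34 mm expected. The 60 mm bar was not seen in any view, so I took it as absent. The 80 mm bar was knocked aside during the run, so I measured it again before picking it up.
- **Bystanders:** I never knowingly touched them. They look unmoved in the last picture, but I only checked that by eye.

**Checks that failed or disagreed:** One tube fit, just before the last, failed because the detection mask was wrong; the repeat from the scene camera was good. The side camera gave no usable fit in that repeat. Just after placing, it had put the tube about 3 mm off in x compared with the other two cameras, on noisier data.

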